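# Put the glass lights away in the dial-covered keeper

### The job

The festival is over: put every egg-shaped glass light that stands on the ledge away in the keeper, upright in a dimple of its own, turning the keeper's cover by its knob so that its opening exposes the dimple you want each time. The glass is thin, so set each light down gently, without dropping or pressing it. When all are in, turn the cover back until its opening is over the blank place, and leave the dreidels where they are.

Things in the scene. Friction and masses are not known exactly. Their poses are not given: they have to be found in the camera images.
- keeper: Light keeper: square pine board 236 x 236 x 14 mm fixed flat on the ledge; origin centre of underside, z up. Four round dimples 31 mm across, 11 mm deep in its top, centred 85 mm from the board's centre at 72, 144, 216, 288 degrees counter-clockwise from its +x axis; at 0 degrees (+x) it is blank wood. A 22 mm post at the centre carries a round turning cover.
- cover (a joint): Angle (rad) of the smoky clear cover: disc, radius 118, 4 thick, underside 70 mm above the ledge, with one 96-degree wedge opening from hub to rim, its sides edged in dark wood. The opening's middle is at this angle from the board's +x, counter-clockwise from above: 0 = over the blank (stop), 1.257, 2.513, 3.770, 5.027 = over dimple 1, 2, 3, 4; stop at 5.2. Light friction; stays put.
- knob_top (a point): Top centre of the cover's knob, on the turning axis, 102 mm above the ledge: a wooden bar 60 long, 14 thick, 28 mm high above the cover's top face (74 mm above the ledge), on a flat disc 48 mm across, 3 mm high. The bar's length lies at right angles to the direction from the axis to the opening's middle.
- opening (a point): Middle of the cover's opening, 85 mm from the axis, at the height of the cover's underside (70 mm above the ledge); it turns with the cover.
- pocket1 (a point): Mouth centre of dimple 1 in the keeper's board, on its top face (14 mm above the ledge). A light stands in it upright on its rounded side, with the light's foot (its origin) 8 mm below this point and its top 45 mm above it, clear of the cover.
- pocket2 (a point): Mouth centre of dimple 2 in the keeper's board, on its top face (14 mm above the ledge). A light stands in it upright on its rounded side, with the light's foot (its origin) 8 mm below this point and its top 45 mm above it, clear of the cover.
- pocket3 (a point): Mouth centre of dimple 3 in the keeper's board, on its top face (14 mm above the ledge). A light stands in it upright on its rounded side, with the light's foot (its origin) 8 mm below this point and its top 45 mm above it, clear of the cover.
- pocket4 (a point): Mouth centre of dimple 4 in the keeper's board, on its top face (14 mm above the ledge). A light stands in it upright on its rounded side, with the light's foot (its origin) 8 mm below this point and its top 45 mm above it, clear of the cover.
- light1: Egg-shaped amber glass light, thin glass, 53 mm tall, 45 g, bottom-heavy, rights itself if tipped: flat steel foot 14 mm across, rounded lower half, straight sides 40 mm across from 20 to 38 mm above the foot, rounded top. Origin: middle of the foot's underside, z up. Stands on the ledge at first; may be absent; all alike. It bears a 70 N grip, and 15 N or a drop of a few mm (under 10) onto the keeper.
- light2: Egg-shaped amber glass light, thin glass, 53 mm tall, 45 g, bottom-heavy, rights itself if tipped: flat steel foot 14 mm across, rounded lower half, straight sides 40 mm across from 20 to 38 mm above the foot, rounded top. Origin: middle of the foot's underside, z up. Stands on the ledge at first; may be absent; all alike. It bears a 70 N grip, and 15 N or a drop of a few mm (under 10) onto the keeper.
- light3: Egg-shaped amber glass light, thin glass, 53 mm tall, 45 g, bottom-heavy, rights itself if tipped: flat steel foot 14 mm across, rounded lower half, straight sides 40 mm across from 20 to 38 mm above the foot, rounded top. Origin: middle of the foot's underside, z up. Stands on the ledge at first; may be absent; all alike. It bears a 70 N grip, and 15 N or a drop of a few mm (under 10) onto the keeper.
- light4: Egg-shaped amber glass light, thin glass, 53 mm tall, 45 g, bottom-heavy, rights itself if tipped: flat steel foot 14 mm across, rounded lower half, straight sides 40 mm across from 20 to 38 mm above the foot, rounded top. Origin: middle of the foot's underside, z up. Stands on the ledge at first; may be absent; all alike. It bears a 70 N grip, and 15 N or a drop of a few mm (under 10) onto the keeper.
- dreidel1: Clear acrylic dreidel lying on its side, body 26 mm, 57 mm long with its stem; origin under its body. Leave it alone.
- dreidel2: The other acrylic dreidel, the same. Leave it alone.
There are look-alikes about, which are no part of the job. What is shaped like the light1 but green is not meant.

How it is judged:
By the outcome, as a careful person would: the job done as asked, in the order asked, and still so for the second after the job is handed in, with the robot touching nothing.
Of light1, light2, light3, light4 only 3 to 4 are there at a start; the rules pass over those that are not, and their reading is None.
At some moment in a run one of light1, light2, light3, light4 may be knocked a few centimetres aside while the robot is not near it.
It also fails if it takes over 210 s, if anything falls off the work surface, if the arm or the gripper's body presses on something with over 40 N, if the wrist force passes 120 N, or if a joint passes its speed limit or range.

### The arm

A 6-joint arm with a two-finger parallel gripper is mounted at the origin on the work surface. World frame = base frame: x ahead of the robot, y to its left, z up, the work surface at z = 0. Lengths are in m, angles in degrees, forces in N, time in s.
With the tool pointing down it reaches from about 0.375 to 0.9 m from the base axis. Payload 3.1 kg.
Tool frame: the origin (TCP) lies midway between the tips of the shut fingers; the grasp point (between the pads) lies 19 mm behind it; x points along the fingers, y is the direction in which the jaws open and shut, and the axes are right-handed (so a half turn about x gives the same grasp; the last joint's range is limited). The gripper opens to 87 mm and grips with 3 to 60 N. Pads are 19 mm wide; open, the fingers measure 117 mm over their backs; the gripper's body (75 mm by 190 mm) begins 51 mm behind the grasp point.
Start: joints at [54.46, 30.224, 82.088, -0, 67.689, -10.227], TCP at [0.267, 0.565, 0.187] pointing down, gripper open.
Joint ranges: [-176.69, 176.69], [-43.24, 126.21], [12.49, 139.97], [-82, 262], [0, 151.66], [-163.58, 163.58]. Speed limits (degrees/s): [159.86, 159.86, 180, 180, 180, 180].

### API

Orientations are given as a 3x3 rotation matrix whose columns are the frame's x, y, z axes.
In Python, from rig import bot gives the robot as it stands.
- The arm moves only by the tool play_rows, never from a script. Its argument "motion" is a list of rows, each a list of 3 entries, a list of its own where there are three numbers: the shift along the tool's x, y, z in mm, then the turn, a rotation vector about the tool's x, y, z in degrees, then the opening, from 0 (shut) to 1 (fully open). A call has 1 to 8 rows; each row is the pose to reach, as a shift and turn from the pose commanded when the call began, along the tool's axes at that moment; what a row does not reach only later rows make up. A row lasts 1/10 s, in which the tool goes at most 50 mm and 8.59 degrees, less where a joint would pass 70% of its speed; a pose out of reach is approached as far as the arm can. A call with a gripper value outside its range is refused whole. The fingers move at their own pace and stop on an object; the grip force is fixed at half the most. Time passes only in rows, so rows that repeat a pose let the fingers close. It gives the time, the measured TCP pose, the force and the opening at its end, in the units of the state.
- bot.read_state(): the state, without advancing time (a new reading comes with each control period).
- bot.capture(name): name is "side" or "top" or "wrist"; returns a dict with "img" (400x640x3 uint8, blue, green, red), "mtx" (3x3 intrinsics, pixels), "rvec" (rotation vector, rad) and "tvec" (3), from world to camera coordinates, as OpenCV has them. Camera axes: x right, y down, z forward; pixel columns grow to the right and rows downward; lengths in m; the calibration is good to about 2 mm. A picture is of the moment at which its call begins. There is no depth.
- bot.hand_in(): hands the job in, once; it reports no verdict.
The state is a dict: "time_s": time; "joint_positions": joint angles; "qvel": joint speeds; "tau": joint torques, N m; "position": TCP position; "tcp_rot": TCP orientation; "force": force on the tool from outside, world axes, zero at the start; "moment": the same for the moment, N m; "opening": opening from 0.0 (shut) to 1.0 (fully open).
Only numpy, scipy, OpenCV 4.12 (cv2) and the standard library are available. Lean on these libraries where they do the work, as an engineer would, in place of code of your own. Each camera call takes 0.05 s, during which the arm holds its last target.

## Working session

There is one attempt and no reset: what is moved stays moved. The work goes in short steps, Python scripts to look and compute and a tool call to move; the robot and the scene stay as the last step left them, time stands still between calls to the robot, and variables do not carry over. Pictures are saved under pics/ and viewed, and the job is handed in when it is done.

Besides the shell and the picture viewer there is one more tool, called by a JSON object that holds its "op" and its "data". play_rows: Moves the arm, as the interface text tells. Its arguments: {"type":"object","properties":{"motion":{"type":"array"}},"required":["motion"]}

```bash
ls; mkdir -p pics; python3 - <<'E'
from rig import bot
import cv2
s=bot.read_state()
for k,v in s.items(): print(k,v)
for n in("side","top","wrist"):
    c=bot.capture(n); cv2.imwrite(f"pics/{n}0.png",c["img"]); print(n,c["mtx"],c["rvec"],c["tvec"])
E
```

```text
pics
time_s 0.0
joint_positions [ 5.44570557e+01  3.02773770e+01  8.21557956e+01 -2.95698712e-03
  6.76872635e+01 -1.02272885e+01]
qvel [-0.00083185 -0.01698725 -0.02159239  0.00839268 -0.08383079  0.02613279]
tau [ 3.17404727e-05 -4.40038204e+01 -1.76596159e+01  6.33099256e-02
  5.81274997e-02 -1.24259600e-04]
position [0.2667734  0.56432923 0.18619201]
tcp_rot [[-1.18307310e-03  4.27585898e-01  9.03973949e-01]
 [-1.73811343e-03  9.03972337e-01 -4.27587410e-01]
 [-9.99997790e-01 -2.07707643e-03 -3.26272564e-04]]
force [-0.07415605 -0.3043841  -0.20454428]
moment [-0.0005639  -0.03401033  0.00438254]
opening 1.001534913814369
side [[392.83253038   0.         321.61838262]
 [  0.         392.83253038 197.57986247]
 [  0.           0.           1.        ]] [ 0.55990865 -2.77488593  1.01518133] [0.49827924 0.19261387 0.81834713]
top [[508.64635966   0.         317.2693654 ]
 [  0.         508.64635966 193.6742854 ]
 [  0.           0.           1.        ]] [ 2.18036949 -2.19695461  0.06507056] [0.05896025 0.54954394 0.96308158]
wrist [[338.55901676   0.         321.99630274]
 [  0.         338.55901676 199.42876466]
 [  0.           0.           1.        ]] [-2.42582604 -1.53696663 -0.23577739] [-0.6235201  -0.03605589  0.39221679]
```

View pics/side0.png

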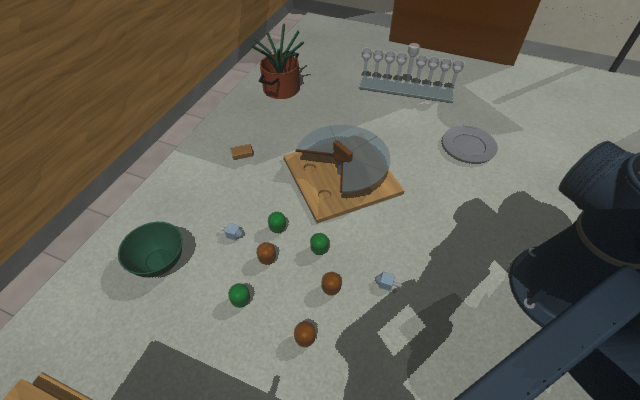

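View pics/top0.png

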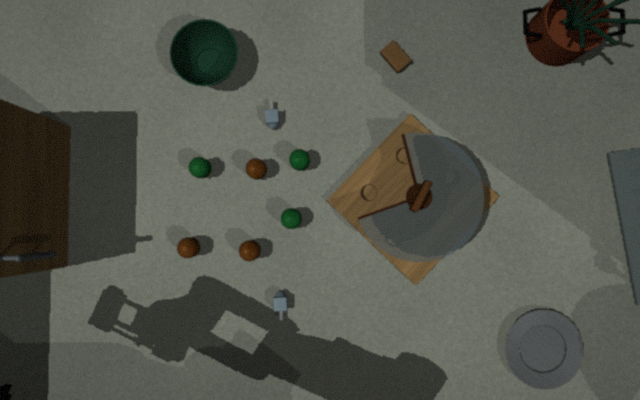

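View pics/wrist0.png

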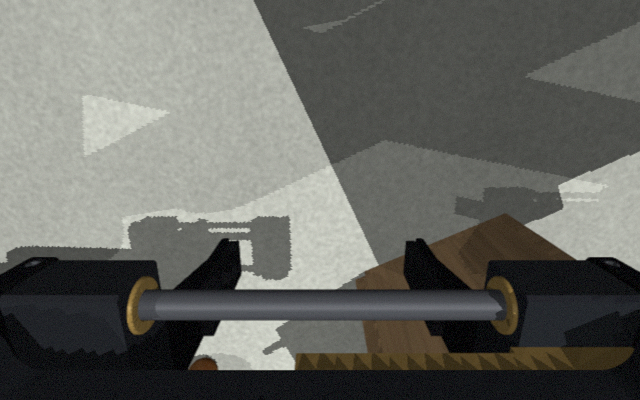

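```bash
cat > h.py <<'E'
import numpy as np,cv2
from rig import bot
def ray(c,uv):
    R,_=cv2.Rodrigues(np.array(c["rvec"],float)); t=np.array(c["tvec"],float).ravel()
    p=cv2.undistortPoints(np.array([[uv]],float),c["mtx"],None).ravel()
    return -R.T@t, R.T@np.array([p[0],p[1],1.])
def onz(c,uv,z):
    o,d=ray(c,uv); return o+d*(z-o[2])/d[2]
def proj(c,P):
    return cv2.projectPoints(np.array(P,float).reshape(-1,1,3),np.array(c["rvec"],float),np.array(c["tvec"],float),c["mtx"],None)[0].reshape(-1,2)
def tri(cs,uvs):
    A=np.zeros((3,3));b=np.zeros(3)
    for c,uv in zip(cs,uvs):
        o,d=ray(c,uv); d=d/np.linalg.norm(d); M=np.eye(3)-np.outer(d,d); A+=M;b+=M@o
    return np.linalg.solve(A,b)
def amber(img):
    h=cv2.cvtColor(img,cv2.COLOR_BGR2HSV)
    return cv2.inRange(h,(3,150,40),(18,255,255))
def blobs(m,amin=60):
    n,l,s,ce=cv2.connectedComponentsWithStats(m)
    return [(ce[i].round(1),s[i].tolist()) for i in range(1,n) if s[i][4]>amin]
def crop(img,u0,v0,w,h,k,name,gain=1.):
    o=cv2.resize(img[v0:v0+h,u0:u0+w],None,fx=k,fy=k,interpolation=cv2.INTER_CUBIC)
    o=np.clip(o.astype(float)*gain,0,255).astype(np.uint8); cv2.imwrite("pics/"+name+".png",o)
E
python3 - <<'E'
from h import *
cs={n:bot.capture(n) for n in("side","top")}
for n in cs:
    print(n)
    for b in blobs(amber(cs[n]["img"])): print(b, onz(cs[n],b[0],.028).round(4))
crop(cs["top"]["img"],315,105,200,190,4,"t1",2)
crop(cs["side"]["img"],270,110,150,120,5,"s1",1.6)
E
```

```text
side
(array([463.2,  23.1]), [391, 0, 149, 59, 6434]) [ 0.3859 -1.0383  0.028 ]
(array([279.5,  76.8]), [261, 56, 36, 43, 551]) [ 0.8719 -0.4364  0.028 ]
(array([271.6,  87.4]), [266, 83, 11, 10, 69]) [ 0.8682 -0.374   0.028 ]
(array([343.1, 147.8]), [335, 141, 17, 14, 67]) [ 0.5622 -0.201   0.028 ]
(array([265.4, 250.3]), [258, 243, 16, 16, 193]) [0.6017 0.1672 0.028 ]
(array([331.3, 281. ]), [323, 273, 18, 17, 240]) [0.4434 0.1803 0.028 ]
(array([304.5, 332.3]), [295, 323, 20, 20, 303]) [0.4499 0.298  0.028 ]
top
(array([551.3,  34.7]), [528, 0, 53, 63, 1343]) [ 0.8549 -0.4017  0.028 ]
(array([255.5, 168.3]), [246, 159, 20, 19, 280]) [0.5988 0.1725 0.028 ]
(array([420.5, 196.1]), [410, 181, 21, 31, 242]) [ 0.5432 -0.1417  0.028 ]
(array([411.1, 192.5]), [406, 183, 12, 18, 76]) [ 0.5502 -0.124   0.028 ]
(array([186.6, 247.7]), [178, 238, 19, 19, 271]) [0.4486 0.3031 0.028 ]
(array([248.6, 250.6]), [240, 241, 19, 19, 272]) [0.4423 0.1856 0.028 ]
```

View pics/t1.png

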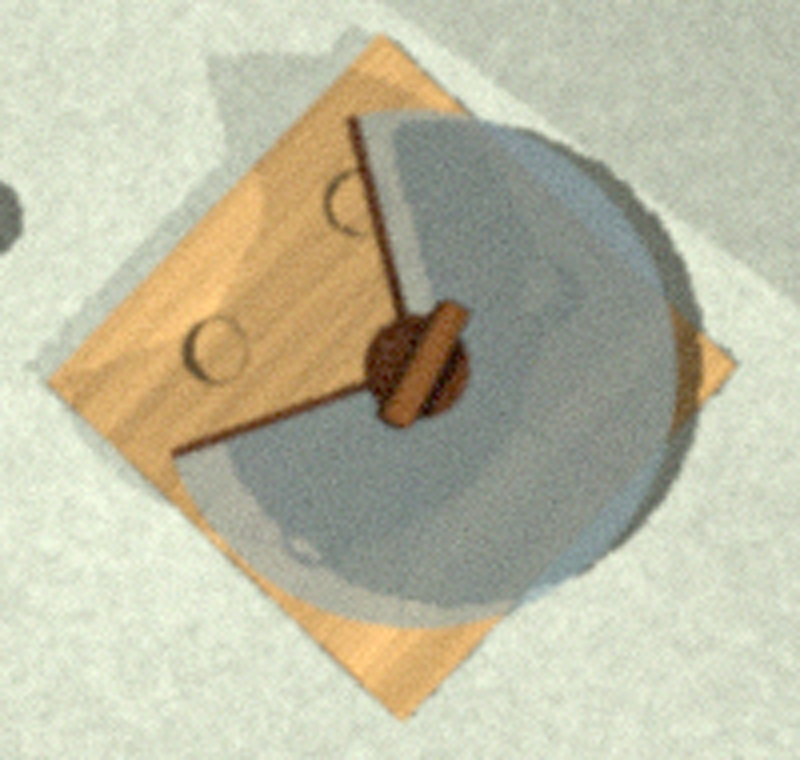

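View pics/s1.png

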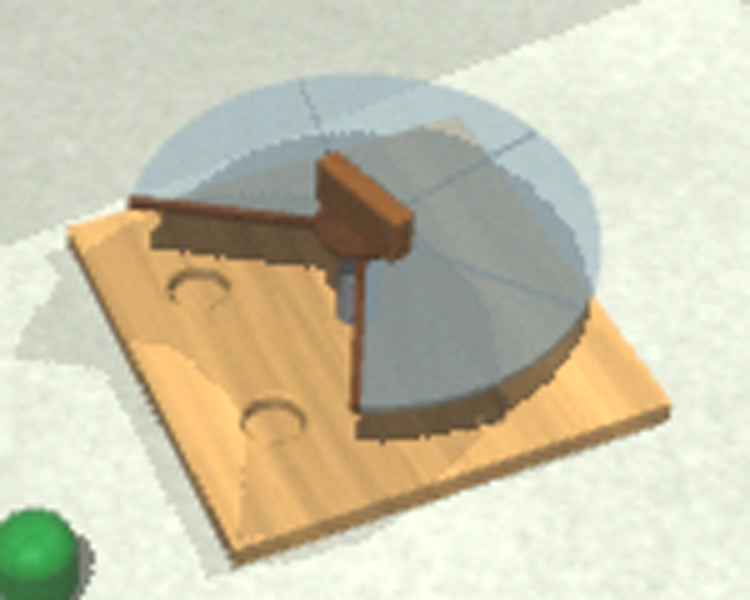

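```bash
python3 - <<'E'
from h import *
t=bot.capture("top");s=bot.capture("side")
for z,uvs in((.014,[(217,350),(358,203),(303,545),(48,382),(383,35),(738,365),(405,720)]),(.074,[(175,455),(352,118)]),(.102,[(455,305),(395,422)])):
    for u in uvs: print("top",z,u,onz(t,(315+(u[0]+.5)/4-.5,105+(u[1]+.5)/4-.5),z).round(4))
for z,uvs in((.014,[(200,292),(274,421),(68,232),(235,553),(670,407)]),(.074,[(130,202),(355,410)]),(.102,[(325,157),(408,220)])):
    for u in uvs: print("side",z,u,onz(s,(270+(u[0]+.5)/5-.5,110+(u[1]+.5)/5-.5),z).round(4))
E
```

```text
top 0.014 (217, 350) [ 0.5524 -0.045   0.014 ]
top 0.014 (358, 203) [ 0.6234 -0.1144  0.014 ]
top 0.014 (303, 545) [ 0.4582 -0.085   0.014 ]
top 0.014 (48, 382) [0.5375 0.0368 0.014 ]
top 0.014 (383, 35) [ 0.7058 -0.1281  0.014 ]
top 0.014 (738, 365) [ 0.5432 -0.2963  0.014 ]
top 0.014 (405, 720) [ 0.3746 -0.1323  0.014 ]
top 0.074 (175, 455) [ 0.5011 -0.0194  0.074 ]
top 0.074 (352, 118) [ 0.6543 -0.1021  0.074 ]
top 0.102 (455, 305) [ 0.5658 -0.1413  0.102 ]
top 0.102 (395, 422) [ 0.5145 -0.1139  0.102 ]
side 0.014 (200, 292) [ 0.6203 -0.109   0.014 ]
side 0.014 (274, 421) [ 0.5506 -0.0418  0.014 ]
side 0.014 (68, 232) [ 0.704  -0.1226  0.014 ]
side 0.014 (235, 553) [0.5362 0.0403 0.014 ]
side 0.014 (670, 407) [ 0.3728 -0.1268  0.014 ]
side 0.074 (130, 202) [ 0.6531 -0.0996  0.074 ]
side 0.074 (355, 410) [ 0.4997 -0.0144  0.074 ]
side 0.102 (325, 157) [ 0.5646 -0.1392  0.102 ]
side 0.102 (408, 220) [ 0.5117 -0.113   0.102 ]
```

```bash
cat >> h.py <<'E'
from scipy.spatial.transform import Rotation as Ro
def plan(P,psi):
    s=bot.read_state(); R=np.array(s["tcp_rot"]);p=np.array(s["position"])
    a=np.radians(psi); y=np.array([np.cos(a),np.sin(a),0]); x=np.array([0,0,-1.]); T=np.column_stack([x,y,np.cross(x,y)])
    sh=R.T@(np.array(P)-p)*1000; tu=Ro.from_matrix(R.T@T).as_rotvec(degrees=True)
    print("t",round(s["time_s"],2),"pos",p.round(4),"psi",np.degrees(np.arctan2(R[1,1],R[0,1])).round(1),"j6",s["joint_positions"][5].round(0),"open",round(s["opening"],3),"F",np.round(s["force"],1))
    print("SHIFT",sh.round(1),"TURN",tu.round(1),"rows>=",round(max(np.linalg.norm(sh)/50,np.linalg.norm(tu)/8.59),1))
E
python3 - <<'E'
from h import *
plan((.5395,-.128,.21),61.7)
t=bot.capture("top");s=bot.capture("side")
for a,b in(((255.5,168.3),(265.4,250.3)),((186.6,247.7),(304.5,332.3)),((248.6,250.6),(331.3,281))): print(tri([t,s],[a,b]).round(4))
E
```

```text
t 0.35 pos [0.2671 0.5649 0.1869] psi 64.7 j6 -10.0 open 1.0 F [ 0.7 -0.3  0.3]
SHIFT [ -22.9 -509.9  542.5] TURN [ 3. -0.  0.] rows>= 14.9
[0.5981 0.1716 0.0365]
[0.4487 0.3009 0.036 ]
[0.4423 0.1844 0.0359]
```

{"op": "play_rows", "data": {"motion": [[[-20,-20,22],[0,0,0],0.6],[[-23,-50,54],[0,0,0],0.6],[[-23,-82,88],[0,0,0],0.6],[[-23,-114,122],[0,0,0],0.6],[[-23,-147,157],[0,0,0],0.6],[[-23,-180,192],[1,0,0],0.6],[[-23,-213,227],[2,0,0],0.6],[[-23,-246,262],[3,0,0],0.6]]}}

```text
time_s: 1.25
position: [0.3994, 0.2289, 0.2105]
tcp_rot: [[0.001, 0.475, 0.88], [0.0, 0.88, -0.475], [-1.0, 0.001, 0.001]]
force: [1.1, -0.3, -0.9]
opening: 0.602
```

{"op": "play_rows", "data": {"motion": [[[0,-33,35],[0,0,0],0.6],[[0,-66,70],[0,0,0],0.6],[[0,-99,105],[0,0,0],0.6],[[0,-132,140],[0,0,0],0.6],[[0,-165,175],[0,0,0],0.6],[[0,-195,207],[0,0,0],0.6],[[0,-218,231],[0,0,0],0.6],[[0,-230,244],[0,0,0],0.6]]}}

```text
time_s: 2.05
position: [0.5057, -0.0906, 0.2103]
tcp_rot: [[0.001, 0.477, 0.879], [-0.001, 0.879, -0.477], [-1.0, -0.0, 0.002]]
force: [0.2, -0.0, -0.4]
opening: 0.597
```

```bash
python3 - <<'E'
from h import *
plan((.5395,-.128,.21),61.7)
w=bot.capture("wrist");cv2.imwrite("pics/w1.png",w["img"])
s=bot.capture("side");cv2.imwrite("pics/s2.png",s["img"])
R,_=cv2.Rodrigues(w["rvec"]);print(-R.T@w["tvec"].ravel())
E
```

```text
t 2.05 pos [ 0.5057 -0.0906  0.2103] psi 61.5 j6 -84.0 open 0.597 F [ 0.2 -0.  -0.4]
SHIFT [  0.4 -16.8  47.6] TURN [-0.2  0.1  0. ] rows>= 1.0
[ 0.4311216  -0.05066636  0.40757082]
```

View pics/w1.png

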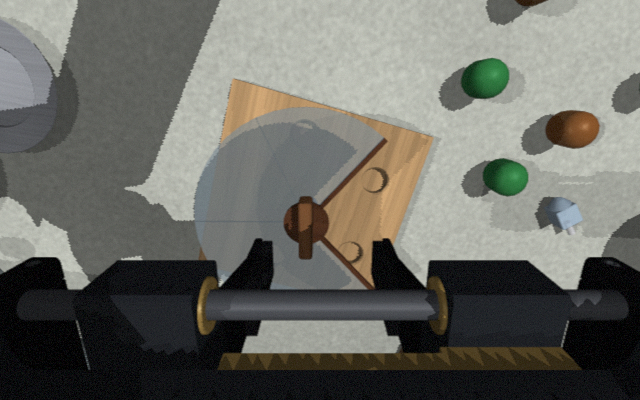

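View pics/s2.png

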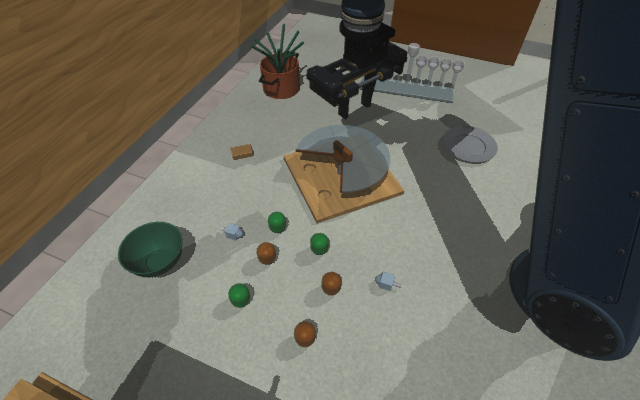

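```bash
python3 - <<'E'
from h import *
w=bot.capture("wrist"); crop(w["img"],180,70,270,230,3,"w1c",1.3)
E
```

```text
(no output)
```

View pics/w1c.png

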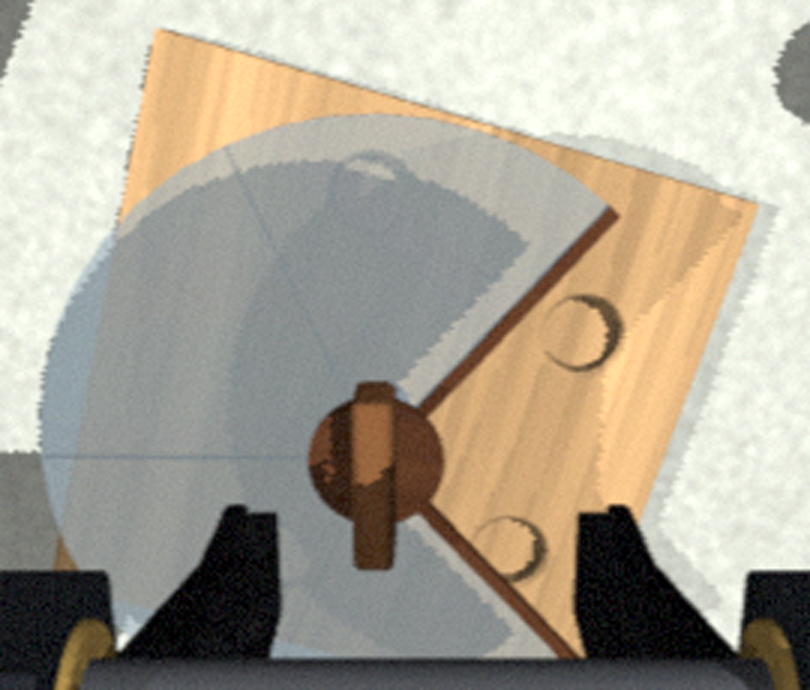

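```bash
python3 - <<'E'
from h import *
t=bot.capture("top");s=bot.capture("side")
w=bot.capture("wrist")
f=lambda u:(180+(u[0]+.5)/3-.5,70+(u[1]+.5)/3-.5)
for u,z in(((374.5,401),.102),((374.5,568),.102),((374.5,485),.102),((583,332),.014),((508,550),.014),((612,212),.074),((160,30),.014),((757,203),.014)): print(u,onz(w,f(u),z).round(4))
for c in(t,s):
    n=0
R,_=cv2.Rodrigues(w["rvec"]);print(R)
E
```

```text
(374.5, 401) [ 0.5099 -0.1086  0.102 ]
(374.5, 568) [ 0.5612 -0.1372  0.102 ]
(374.5, 485) [ 0.535  -0.1226  0.102 ]
(583, 332) [ 0.5472 -0.039   0.014 ]
(508, 550) [ 0.6187 -0.1088  0.014 ]
(612, 212) [ 0.4973 -0.0144  0.074 ]
(160, 30) [ 0.3714 -0.126   0.014 ]
(757, 203) [0.5327 0.0419 0.014 ]
[[ 4.73197718e-01  8.80955999e-01  6.68621603e-04]
 [ 8.40042120e-01 -4.51449542e-01  3.00869653e-01]
 [ 2.65354775e-01 -1.41809163e-01 -9.53665038e-01]]
```

```bash
python3 - <<'E'
from h import *
plan((.538,-.1255,.13),61.7)
E
```

```text
t 2.35 pos [ 0.5036 -0.0857  0.21  ] psi 61.8 j6 -84.0 open 0.596 F [-0.4  0.3 -0.4]
SHIFT [ 79.9 -18.8  49.3] TURN [ 0.1 -0.1 -0. ] rows>= 1.9
```

{"op": "play_rows", "data": {"motion": [[[15,-5,12],[0,0,0],0.6],[[40,-10,28],[0,0,0],0.6],[[60,-15,42],[0,0,0],0.6],[[72,-19,49],[0,0,0],0.6],[[80,-19,49],[0,0,0],0.6],[[80,-19,49],[0,0,0],0.6],[[80,-19,49],[0,0,0],0.6]]}}

```text
time_s: 3.05
position: [0.5384, -0.1268, 0.1307]
tcp_rot: [[0.0, 0.474, 0.881], [0.0, 0.881, -0.474], [-1.0, 0.0, -0.0]]
force: [-0.0, -0.0, 0.8]
opening: 0.604
```

```bash
python3 - <<'E'
from h import *
plan((.538,-.1255,.082),61.7)
for n,b in(("side",(280,60,160,130)),("top",(340,110,170,130))):
    c=bot.capture(n); crop(c["img"],*b,4,n+"3",1.5); print(n,proj(c,[bot.read_state()["position"]]))
w=bot.capture("wrist");cv2.imwrite("pics/w3.png",w["img"])
E
```

```text
t 3.05 pos [ 0.5384 -0.1268  0.1307] psi 61.7 j6 -87.0 open 0.604 F [-0.  -0.   0.8]
SHIFT [48.7  0.9 -1. ] TURN [ 0. -0. -0.] rows>= 1.0
side [[343.21530698 137.79346115]]
top [[424.10140066 195.22562824]]
```

View pics/side3.png

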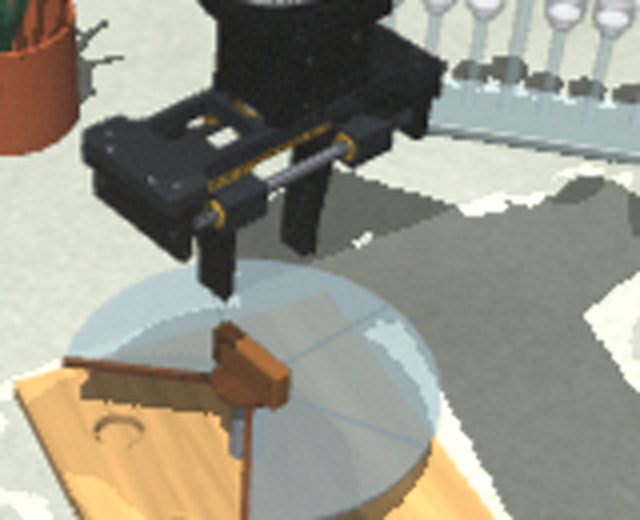

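View pics/w3.png

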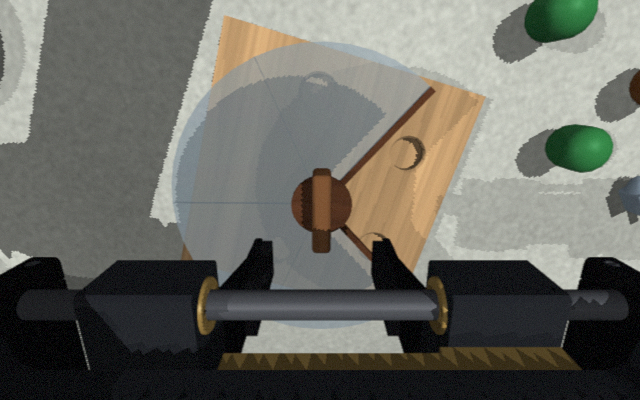

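```bash
python3 - <<'E'
from h import *
s=bot.read_state();p=np.array(s["position"]);R=np.array(s["tcp_rot"])
for n in("side","top","wrist"):
    c=bot.capture(n)
    print(n,"knob",proj(c,[(.538,-.1255,.102)]))
    for b in(0,-10,-20,-30):
        print(b,proj(c,[p+R@np.array([b,y,0])/1000 for y in(-27,27)]).round(1).tolist())
E
```

```text
side knob [[342.73732342 147.380965  ]]
0 [[351.7, 132.9], [334.4, 142.5]]
-10 [[352.0, 129.7], [334.5, 139.2]]
-20 [[352.2, 126.4], [334.7, 135.9]]
-30 [[352.5, 123.0], [334.8, 132.5]]
top knob [[419.7240988  196.69654739]]
0 [[438.3, 202.6], [410.1, 187.8]]
-10 [[439.7, 202.3], [411.1, 187.3]]
-20 [[441.2, 202.1], [412.2, 186.9]]
-30 [[442.6, 201.8], [413.3, 186.5]]
wrist knob [[324.50867017 213.56445741]]
0 [[280.1, 232.0], [365.8, 232.0]]
-10 [[278.2, 238.6], [367.9, 238.6]]
-20 [[276.0, 245.8], [370.1, 245.8]]
-30 [[273.7, 253.7], [372.6, 253.7]]
```

View pics/top3.png

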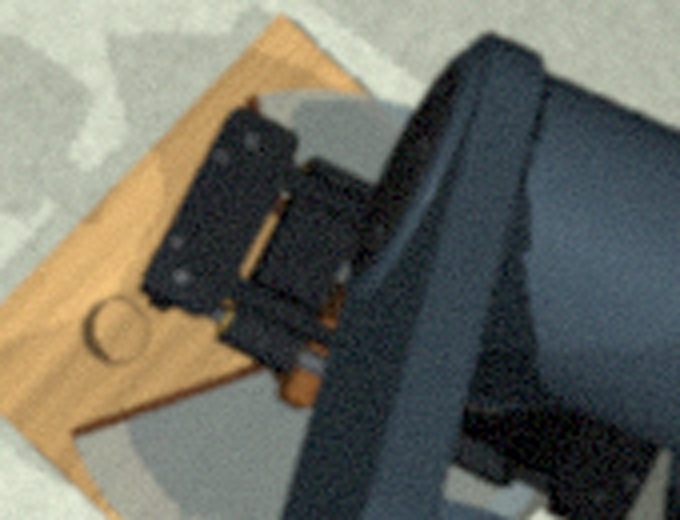

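{"op": "play_rows", "data": {"motion": [[[15,0,0],[0,0,0],0.6],[[30,1,-1],[0,0,0],0.6],[[42,1,-1],[0,0,0],0.6],[[48,1,-1],[0,0,0],0.6],[[48,1,-1],[0,0,0],0.4],[[48,1,-1],[0,0,0],0.3],[[48,1,-1],[0,0,0],0.3]]}}

```text
time_s: 4.05
position: [0.5388, -0.1265, 0.0827]
tcp_rot: [[0.001, 0.474, 0.88], [-0.001, 0.88, -0.474], [-1.0, 0.0, 0.001]]
force: [-0.1, -0.9, -0.3]
opening: 0.412
```

```bash
python3 - <<'E'
from h import *
plan((.538,-.1255,.082),61.7)
c=bot.capture("side"); crop(c["img"],280,60,160,130,4,"side4",1.5)
w=bot.capture("wrist");cv2.imwrite("pics/w4.png",w["img"])
E
```

```text
t 4.05 pos [ 0.5388 -0.1265  0.0827] psi 61.7 j6 -86.0 open 0.412 F [-0.1 -0.9 -0.3]
SHIFT [ 0.7  0.5 -1.2] TURN [-0.   0.1 -0. ] rows>= 0.0
```

View pics/side4.png

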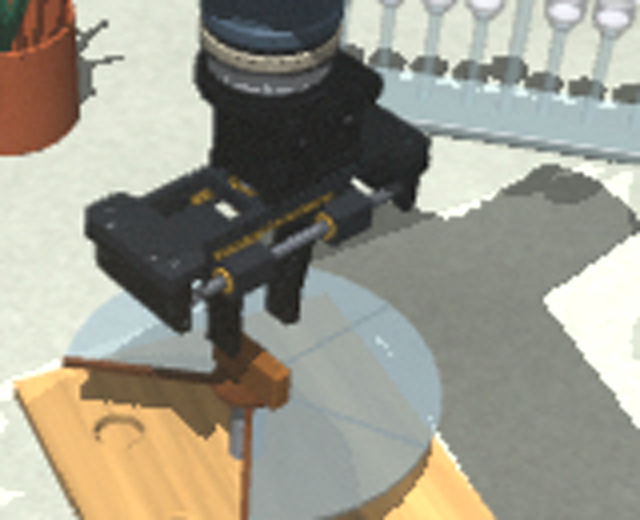

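View pics/w4.png

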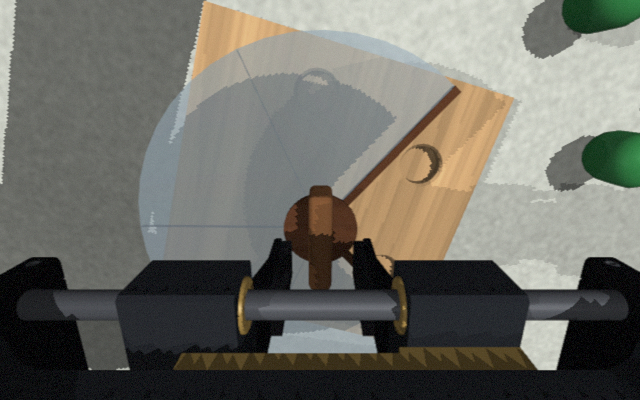

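{"op": "play_rows", "data": {"motion": [[[0,0,-1],[0,0,0],0.2],[[0,0,-1],[0,0,0],0.1],[[0,0,-1],[0,0,0],0.1],[[0,0,-1],[0,0,0],0.1],[[0,0,-1],[0,0,0],0.1],[[0,0,-1],[0,0,0],0.1],[[0,0,-1],[0,0,0],0.1]]}}

```text
time_s: 4.85
position: [0.5374, -0.1257, 0.0821]
tcp_rot: [[0.0, 0.474, 0.88], [0.0, 0.88, -0.474], [-1.0, 0.0, 0.0]]
force: [0.3, -0.3, 0.1]
opening: 0.103
```

```bash
python3 - <<'E'
from h import *
plan((.538,-.1255,.082),81.7)
print(bot.read_state()["moment"])
c=bot.capture("side"); crop(c["img"],280,60,160,130,4,"side5",1.5)
w=bot.capture("wrist");cv2.imwrite("pics/w5.png",w["img"])
E
```

```text
t 4.85 pos [ 0.5374 -0.1257  0.0821] psi 61.7 j6 -86.0 open 0.103 F [ 0.3 -0.3  0.1]
SHIFT [0.1 0.5 0.4] TURN [-20.   0.  -0.] rows>= 2.3
[-0.01762382  0.00796877 -0.02334844]
```

View pics/side5.png

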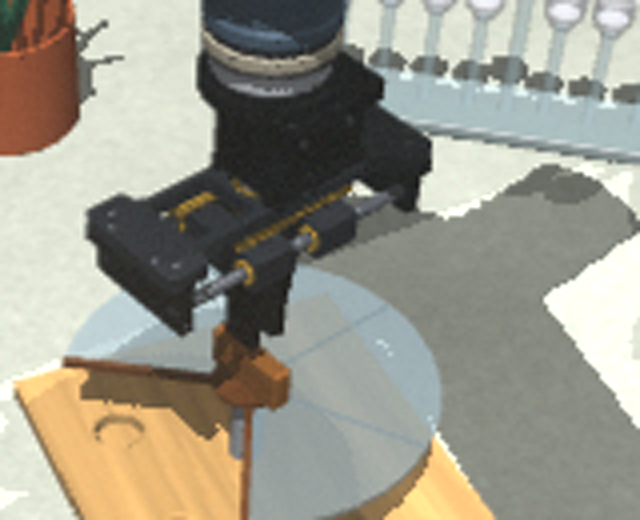

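View pics/w5.png

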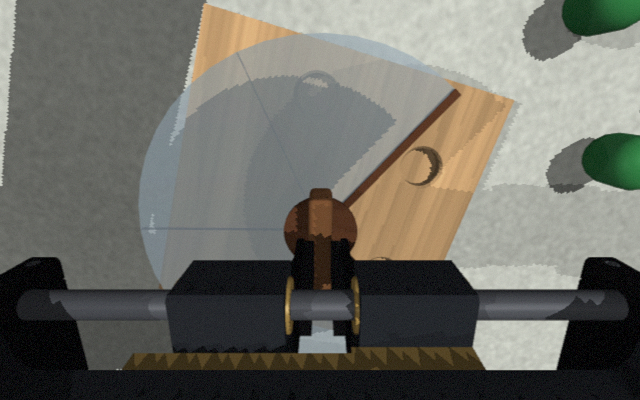

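{"op": "play_rows", "data": {"motion": [[[0,0,0],[0,0,0],0.0],[[0,0,0],[0,0,0],0.0],[[0,0,0],[0,0,0],0.0],[[0,0,0],[0,0,0],0.0]]}}

```text
time_s: 5.35
position: [0.5374, -0.1258, 0.0822]
tcp_rot: [[0.0, 0.474, 0.88], [-0.0, 0.88, -0.474], [-1.0, -0.0, 0.0]]
force: [0.0, -0.3, 0.7]
opening: 0.003
```

```bash
python3 - <<'E'
from h import *
plan((.538,-.1255,.082),81.7)
print(bot.read_state()["moment"])
c=bot.capture("side"); crop(c["img"],310,100,80,65,8,"side6",1.5);print(proj(c,[bot.read_state()["position"]]))
w=bot.capture("wrist");crop(w["img"],250,150,140,110,5,"w6",2)
E
```

```text
t 5.35 pos [ 0.5374 -0.1258  0.0822] psi 61.7 j6 -86.0 open 0.003 F [ 0.  -0.3  0.7]
SHIFT [0.2 0.5 0.4] TURN [-20.   0.   0.] rows>= 2.3
[ 0.05789095  0.02074417 -0.00648658]
[[342.6555949  153.38408022]]
```

View pics/side6.png

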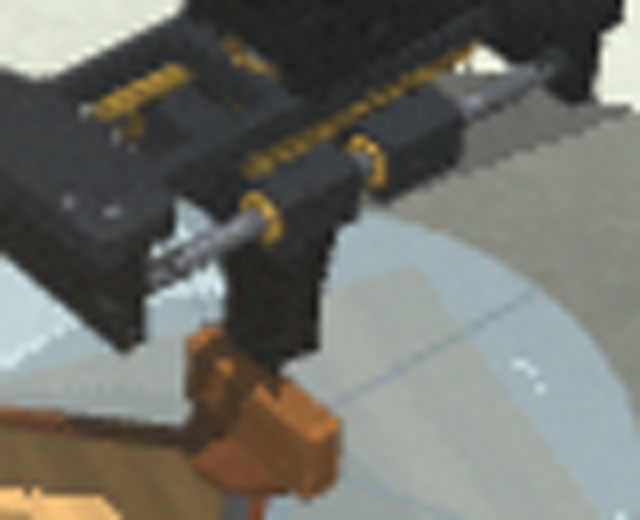

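View pics/w6.png

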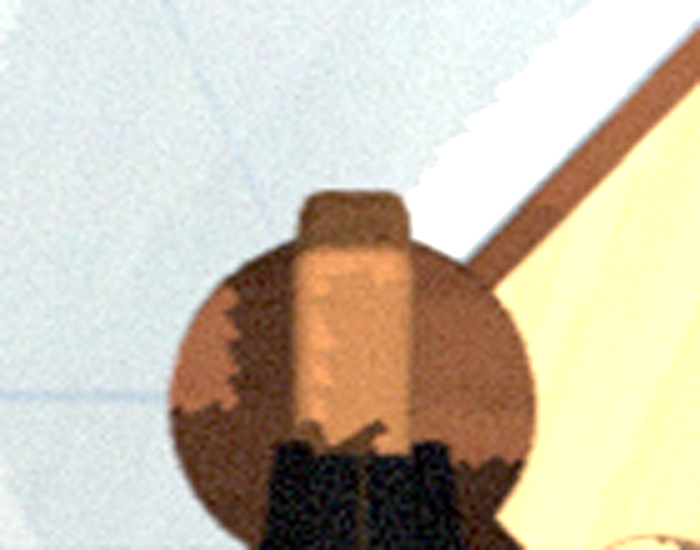

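{"op": "play_rows", "data": {"motion": [[[0.5,0,0],[0,0,0],0.0],[[1,0,0],[0,0,0],0.0],[[1,0,0],[0,0,0],0.0]]}}

```text
time_s: 5.75
position: [0.5373, -0.1257, 0.081]
tcp_rot: [[-0.0, 0.474, 0.88], [0.0, 0.88, -0.474], [-1.0, -0.0, -0.0]]
force: [-0.0, 0.2, 0.4]
opening: 0.002
```

{"op": "play_rows", "data": {"motion": [[[0.5,0,0],[0,0,0],0.0],[[1,0,0],[0,0,0],0.0],[[1,0,0],[0,0,0],0.0]]}}

```text
time_s: 6.05
position: [0.5374, -0.1257, 0.0801]
tcp_rot: [[-0.0, 0.474, 0.88], [0.0, 0.88, -0.474], [-1.0, 0.0, -0.0]]
force: [-0.3, -0.0, -0.5]
opening: 0.003
```

{"op": "play_rows", "data": {"motion": [[[0.5,0,0],[0,0,0],0.0],[[1,0,0],[0,0,0],0.0],[[1,0,0],[0,0,0],0.0]]}}

```text
time_s: 6.35
position: [0.5374, -0.1258, 0.0791]
tcp_rot: [[-0.0, 0.474, 0.88], [0.0, 0.88, -0.474], [-1.0, -0.0, -0.0]]
force: [0.4, 1.0, -0.3]
opening: 0.003
```

{"op": "play_rows", "data": {"motion": [[[0.5,0,0],[0,0,0],0.0],[[1,0,0],[0,0,0],0.0],[[1,0,0],[0,0,0],0.0]]}}

```text
time_s: 6.65
position: [0.5373, -0.1257, 0.0781]
tcp_rot: [[-0.0, 0.474, 0.88], [0.0, 0.88, -0.474], [-1.0, -0.0, -0.0]]
force: [-0.7, 0.6, 0.2]
opening: 0.006
```

{"op": "play_rows", "data": {"motion": [[[0.5,0,0],[0,0,0],0.0],[[1,0,0],[0,0,0],0.0],[[1,0,0],[0,0,0],0.0]]}}

```text
time_s: 6.95
position: [0.5374, -0.1257, 0.0771]
tcp_rot: [[-0.0, 0.474, 0.88], [0.0, 0.88, -0.474], [-1.0, -0.0, -0.0]]
force: [0.4, -0.1, 0.4]
opening: 0.008
```

```bash
python3 - <<'E'
from h import *
p=np.array(bot.read_state()["position"]);print(p)
c=bot.capture("side"); crop(c["img"],310,100,80,65,8,"side7",1.5);print([proj(c,[p+[0,0,b]]).round(1).tolist() for b in(0,.01,.02,.03)])
w=bot.capture("wrist");crop(w["img"],250,150,140,110,5,"w7",2);print([proj(w,[p+[0,0,b]]).round(1).tolist() for b in(0,.01,.02,.03)])
E
```

```text
[ 0.53735413 -0.12572592  0.07706764]
[[[342.6, 154.9]], [[342.8, 151.9]], [[342.9, 148.9]], [[343.1, 145.8]]]
[[[322.7, 232.0]], [[322.8, 238.5]], [[322.8, 245.7]], [[322.9, 253.6]]]
```

View pics/side7.png

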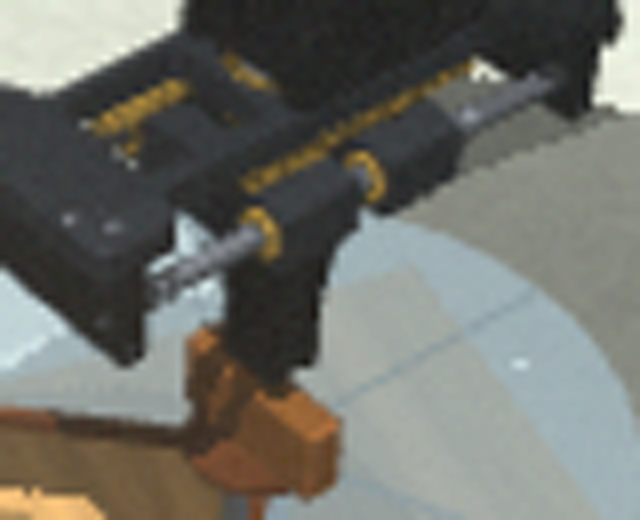

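View pics/w7.png

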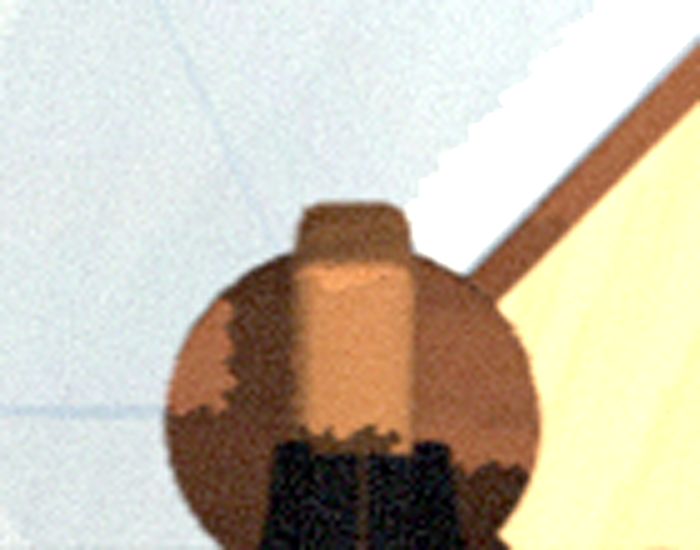

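{"op": "play_rows", "data": {"motion": [[[0.5,0,0],[0,0,0],0.0],[[1,0,0],[0,0,0],0.0],[[1,0,0],[0,0,0],0.0]]}}

```text
time_s: 7.35
position: [0.5374, -0.1257, 0.0761]
tcp_rot: [[-0.0, 0.474, 0.88], [0.0, 0.88, -0.474], [-1.0, 0.0, -0.0]]
force: [0.0, 0.1, -0.0]
opening: 0.002
```

{"op": "play_rows", "data": {"motion": [[[0.5,0,0],[0,0,0],0.0],[[1,0,0],[0,0,0],0.0],[[1,0,0],[0,0,0],0.0]]}}

```text
time_s: 7.65
position: [0.5373, -0.1258, 0.0751]
tcp_rot: [[-0.0, 0.474, 0.88], [0.0, 0.88, -0.474], [-1.0, -0.0, -0.0]]
force: [-0.5, 0.1, -0.9]
opening: 0.006
```

{"op": "play_rows", "data": {"motion": [[[0.5,0,0],[0,0,0],0.0],[[1,0,0],[0,0,0],0.0],[[1.5,0,0],[0,0,0],0.0],[[1.5,0,0],[0,0,0],0.0]]}}

```text
time_s: 8.05
position: [0.5373, -0.1257, 0.0736]
tcp_rot: [[-0.0, 0.474, 0.88], [0.0, 0.88, -0.474], [-1.0, -0.0, -0.0]]
force: [-0.0, -0.4, -0.1]
opening: 0.008
```

{"op": "play_rows", "data": {"motion": [[[0.5,0,0],[0,0,0],0.0],[[1,0,0],[0,0,0],0.0],[[1.5,0,0],[0,0,0],0.0],[[1.5,0,0],[0,0,0],0.0]]}}

```text
time_s: 8.45
position: [0.5373, -0.1257, 0.072]
tcp_rot: [[-0.0, 0.474, 0.88], [0.0, 0.88, -0.474], [-1.0, -0.0, -0.0]]
force: [-0.0, -0.0, 0.8]
opening: 0.009
```

```bash
python3 - <<'E'
from h import *
p=np.array(bot.read_state()["position"]);print(p)
c=bot.capture("side"); crop(c["img"],310,100,80,65,8,"side8",1.5)
w=bot.capture("wrist");crop(w["img"],250,150,140,110,5,"w8",2)
E
```

```text
[ 0.53733958 -0.12572477  0.07204973]
```

View pics/side8.png

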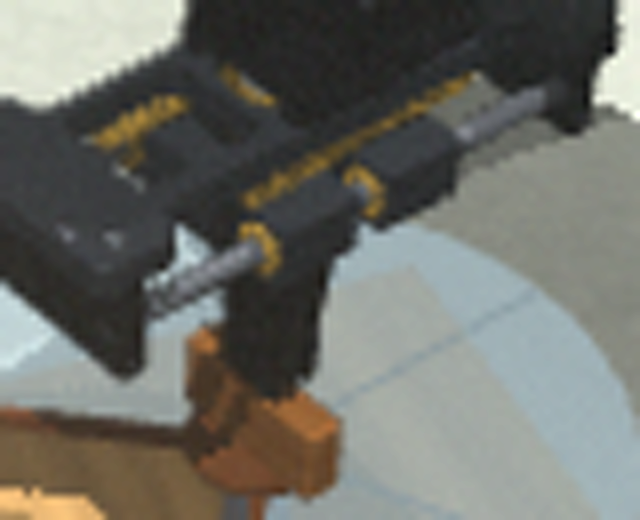

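View pics/w8.png

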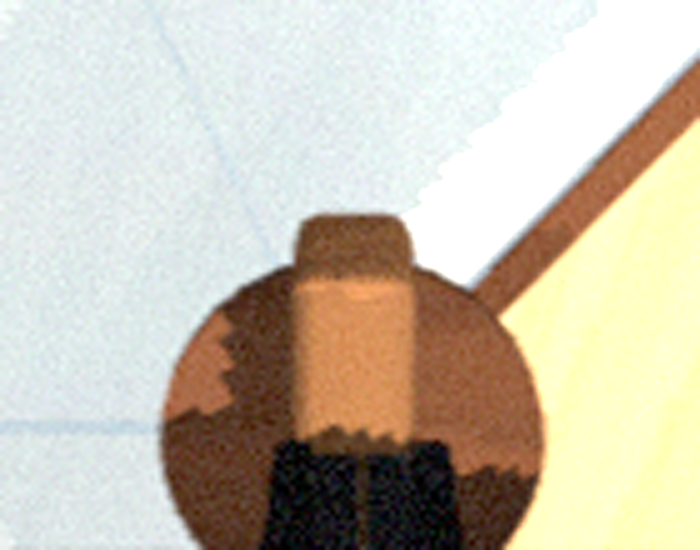

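{"op": "play_rows", "data": {"motion": [[[0.5,0,0],[0,0,0],0.0],[[1,0,0],[0,0,0],0.0],[[1.5,0,0],[0,0,0],0.0],[[1.5,0,0],[0,0,0],0.0]]}}

```text
time_s: 8.95
position: [0.5373, -0.1257, 0.0706]
tcp_rot: [[-0.0, 0.474, 0.88], [0.0, 0.88, -0.474], [-1.0, -0.0, -0.0]]
force: [-1.3, -0.0, 0.4]
opening: 0.005
```

{"op": "play_rows", "data": {"motion": [[[0.5,0,0],[0,0,0],0.0],[[1,0,0],[0,0,0],0.0],[[1.5,0,0],[0,0,0],0.0],[[1.5,0,0],[0,0,0],0.0]]}}

```text
time_s: 9.35
position: [0.5374, -0.1257, 0.0691]
tcp_rot: [[-0.0, 0.474, 0.88], [0.0, 0.88, -0.474], [-1.0, -0.0, -0.0]]
force: [-0.5, -0.2, 0.2]
opening: 0.004
```

{"op": "play_rows", "data": {"motion": [[[0.5,0,0],[0,0,0],0.0],[[1,0,0],[0,0,0],0.0],[[1.5,0,0],[0,0,0],0.0],[[1.5,0,0],[0,0,0],0.0]]}}

```text
time_s: 9.75
position: [0.5373, -0.1257, 0.0676]
tcp_rot: [[-0.0, 0.474, 0.88], [0.0, 0.88, -0.474], [-1.0, -0.0, -0.0]]
force: [-0.7, -0.1, -0.7]
opening: 0.004
```

```bash
python3 - <<'E'
from h import *
p=np.array(bot.read_state()["position"]);print(p)
c=bot.capture("side"); crop(c["img"],310,100,80,65,8,"side9",1.5)
w=bot.capture("wrist");crop(w["img"],250,150,140,110,5,"w9",2)
E
```

```text
[ 0.53732707 -0.1257138   0.06755113]
```

View pics/side9.png

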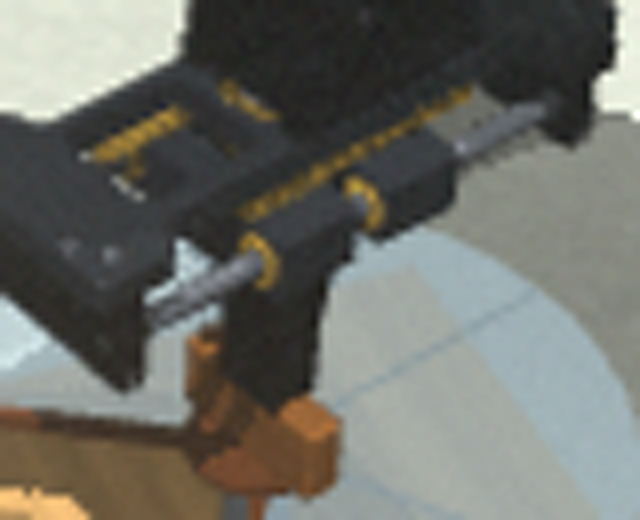

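View pics/w9.png

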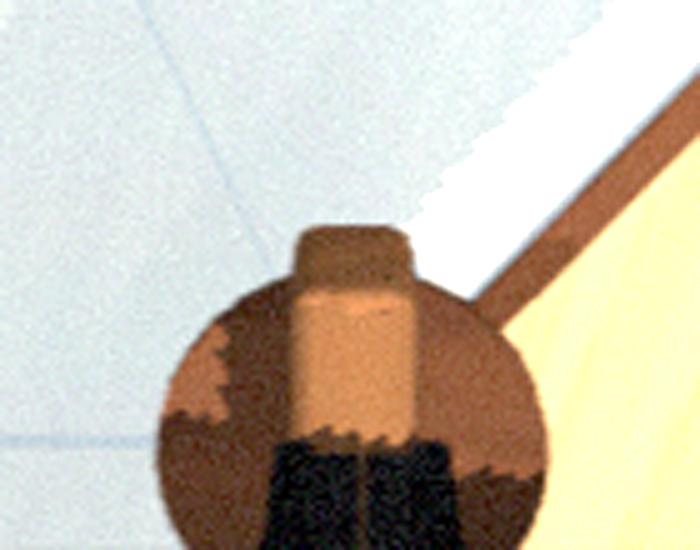

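{"op": "play_rows", "data": {"motion": [[[0.7,0,0],[0,0,0],0.0],[[1.4,0,0],[0,0,0],0.0],[[2,0,0],[0,0,0],0.0],[[2,0,0],[0,0,0],0.0]]}}

```text
time_s: 10.25
position: [0.5376, -0.1258, 0.067]
tcp_rot: [[0.001, 0.474, 0.88], [-0.0, 0.88, -0.474], [-1.0, -0.0, 0.001]]
force: [-1.7, -0.2, 8.6]
opening: 0.011
```

{"op": "play_rows", "data": {"motion": [[[0.7,0,0],[0,0,0],0.0],[[1.4,0,0],[0,0,0],0.0],[[2,0,0],[0,0,0],0.0],[[2,0,0],[0,0,0],0.0]]}}

```text
time_s: 10.65
position: [0.5376, -0.1259, 0.0669]
tcp_rot: [[0.001, 0.474, 0.881], [-0.001, 0.881, -0.474], [-1.0, -0.0, 0.001]]
force: [-4.8, 0.8, 21.1]
opening: 0.005
```

{"op": "play_rows", "data": {"motion": [[[-5,0,0],[0,0,0],0.0],[[-15,0,0],[0,0,0],0.3],[[-15,0,0],[0,0,0],0.5],[[-15,0,0],[0,0,0],0.5],[[-15,0,0],[0,0,0],0.5],[[-15,0,0],[0,0,0],0.5]]}}

```text
time_s: 11.25
position: [0.5371, -0.1257, 0.0781]
tcp_rot: [[-0.001, 0.474, 0.88], [0.0, 0.88, -0.474], [-1.0, -0.0, -0.001]]
force: [-0.4, 0.1, -0.3]
opening: 0.374
```

```bash
python3 - <<'E'
from h import *
plan((.538,-.1255,.046),61.7)
w=bot.capture("wrist");cv2.imwrite("pics/w10.png",w["img"])
E
```

```text
t 11.25 pos [ 0.5371 -0.1257  0.0781] psi 61.7 j6 -86.0 open 0.374 F [-0.4  0.1 -0.3]
SHIFT [32.1  0.6  0.8] TURN [-0.  -0.1  0. ] rows>= 0.6
```

View pics/w10.png

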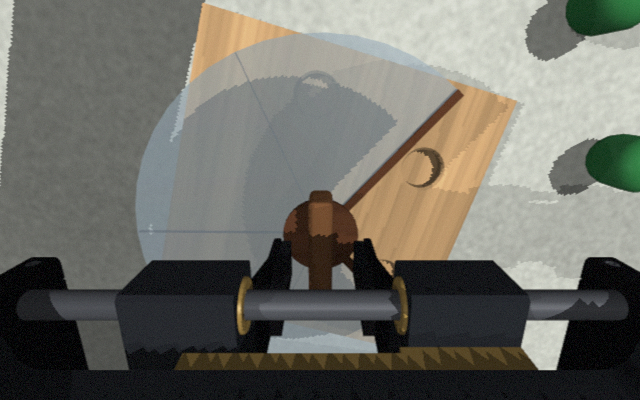

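{"op": "play_rows", "data": {"motion": [[[8,0,0],[0,0,0],0.5],[[16,0,0],[0,0,0],0.5],[[23,0,0],[0,0,0],0.5],[[28,0,0],[0,0,0],0.5],[[30,0,0],[0,0,0],0.5],[[30,0,0],[0,0,0],0.5]]}}

```text
time_s: 11.9
position: [0.5372, -0.1257, 0.0481]
tcp_rot: [[-0.001, 0.474, 0.88], [0.0, 0.88, -0.474], [-1.0, -0.0, -0.001]]
force: [-0.4, -0.8, 0.6]
opening: 0.501
```

{"op": "play_rows", "data": {"motion": [[[0,0,0],[0,0,0],0.3],[[0,0,0],[0,0,0],0.2],[[0,0,0],[0,0,0],0.1],[[0,0,0],[0,0,0],0.05],[[0,0,0],[0,0,0],0.05],[[0,0,0],[0,0,0],0.05],[[0,0,0],[0,0,0],0.05],[[0,0,0],[0,0,0],0.05]]}}

```text
time_s: 12.7
position: [0.5369, -0.1269, 0.0488]
tcp_rot: [[-0.001, 0.473, 0.881], [-0.002, 0.881, -0.473], [-1.0, -0.002, -0.0]]
force: [-2.5, -4.3, 1.8]
opening: 0.156
```

```bash
python3 - <<'E'
from h import *
plan((.538,-.1255,.048),81.7)
w=bot.capture("wrist");cv2.imwrite("pics/w11.png",w["img"])
E
```

```text
t 12.7 pos [ 0.5369 -0.1269  0.0488] psi 61.7 j6 -86.0 open 0.156 F [-2.5 -4.3  1.8]
SHIFT [0.8 1.7 0.3] TURN [-20.   -0.    0.1] rows>= 2.3
```

View pics/w11.png

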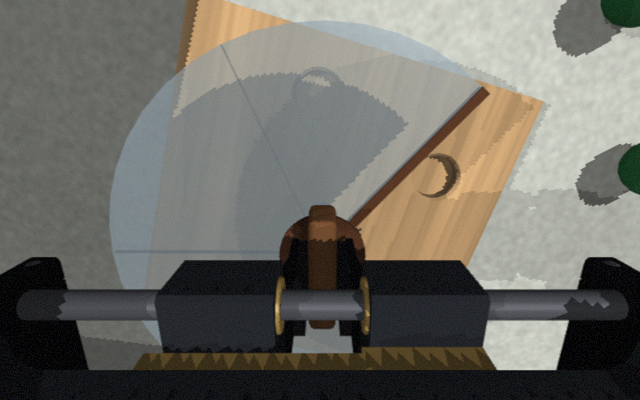

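{"op": "play_rows", "data": {"motion": [[[0,-1.3,0],[-2,0,0],0.05],[[0,-1.3,0],[-6,0,0],0.05],[[0,-1.3,0],[-11,0,0],0.05],[[0,-1.3,0],[-16,0,0],0.05],[[0,-1.3,0],[-19,0,0],0.05],[[0,-1.3,0],[-20,0,0],0.05],[[0,-1.3,0],[-20,0,0],0.05]]}}

```text
time_s: 13.45
position: [0.5366, -0.1278, 0.0488]
tcp_rot: [[-0.0, 0.145, 0.989], [-0.001, 0.989, -0.145], [-1.0, -0.001, 0.0]]
force: [-2.0, -4.2, 0.9]
opening: 0.161
```

```bash
python3 - <<'E'
from h import *
plan((.538,-.1255,.048),81.7)
w=bot.capture("wrist");cv2.imwrite("pics/w12.png",w["img"])
E
```

```text
t 13.45 pos [ 0.5366 -0.1278  0.0488] psi 81.7 j6 -107.0 open 0.161 F [-2.  -4.2  0.9]
SHIFT [0.8 2.5 1. ] TURN [-0.   0.   0.1] rows>= 0.1
```

View pics/w12.png

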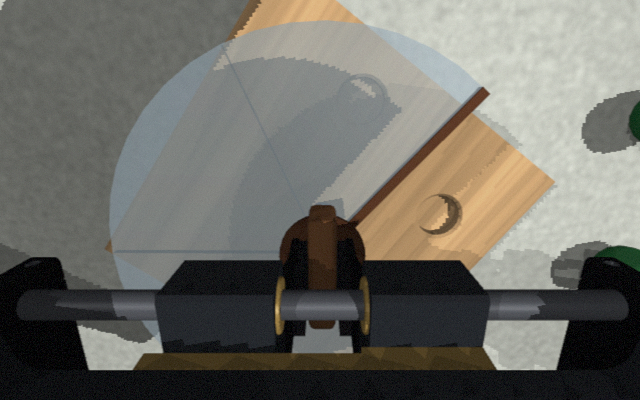

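{"op": "play_rows", "data": {"motion": [[[0,0,0],[0,0,0],0.3],[[0,0,0],[0,0,0],0.45],[[0,0,0],[0,0,0],0.45],[[-10,0,0],[0,0,0],0.5],[[-30,0,0],[0,0,0],0.7],[[-60,0,0],[0,0,0],0.75],[[-90,0,0],[0,0,0],0.75],[[-110,0,0],[0,0,0],0.75]]}}

```text
time_s: 14.3
position: [0.5378, -0.127, 0.1614]
tcp_rot: [[0.003, 0.144, 0.99], [-0.001, 0.99, -0.144], [-1.0, -0.001, 0.003]]
force: [0.4, -0.9, 0.0]
opening: 0.724
```

```bash
python3 - <<'E'
from h import *
t=bot.capture("top");cv2.imwrite("pics/t13.png",t["img"]);s=bot.capture("side");cv2.imwrite("pics/s13.png",s["img"])
g=cv2.inRange(cv2.cvtColor(t["img"],cv2.COLOR_BGR2HSV),(45,120,40),(75,255,255))
for b in blobs(g): print("green",b,onz(t,b[0],.03).round(4))
for b in blobs(amber(t["img"])): print("amber",b,onz(t,b[0],.033).round(4))
plan((.4423,.185,.15),61.7)
R,_=cv2.Rodrigues(t["rvec"]);print(-R.T@t["tvec"].ravel())
E
```

```text
green (array([225.6,  44.6]), [214, 31, 23, 32, 142]) [0.84   0.2302 0.03  ]
green (array([212.5,  70.1]), [205, 60, 14, 18, 64]) [0.7899 0.2554 0.03  ]
green (array([299.2, 159.4]), [290, 150, 19, 20, 299]) [0.615  0.0888 0.03  ]
green (array([199. , 167.1]), [190, 158, 20, 19, 297]) [0.6017 0.2802 0.03  ]
green (array([291. , 218.2]), [282, 209, 19, 19, 294]) [0.503  0.1049 0.03  ]
amber (array([552.6,  36.5]), [527, 0, 55, 65, 1764]) [ 0.8495 -0.4018  0.033 ]
amber (array([590.5,  45.1]), [584, 41, 17, 11, 80]) [ 0.8319 -0.4741  0.033 ]
amber (array([255.9, 168.4]), [247, 159, 20, 19, 287]) [0.5981 0.1711 0.033 ]
amber (array([187.7, 247.5]), [178, 239, 22, 18, 300]) [0.4492 0.2997 0.033 ]
amber (array([249.3, 250.4]), [240, 241, 20, 19, 288]) [0.4429 0.1836 0.033 ]
t 14.4 pos [ 0.5393 -0.1277  0.1623] psi 81.7 j6 -107.0 open 0.739 F [ 0.1  0.6 -0.2]
SHIFT [  10.7  295.4 -141.1] TURN [20.   0.5  0. ] rows>= 6.6
[0.48922884 0.05251528 0.99543874]
```

View pics/t13.png

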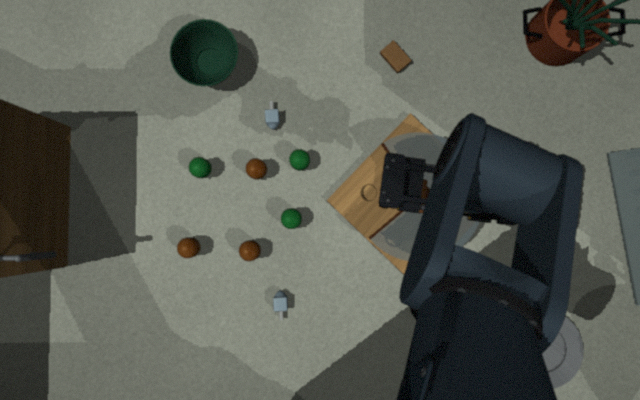

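View pics/s13.png

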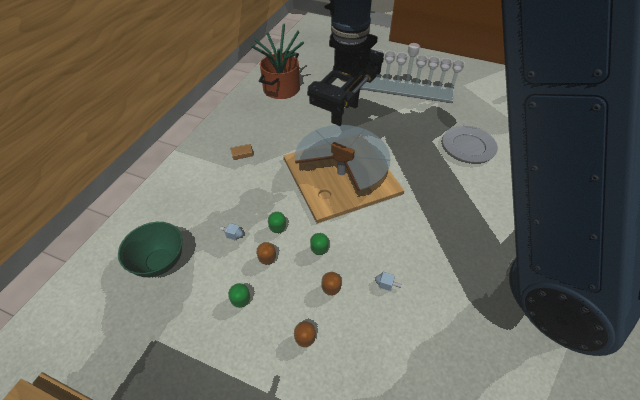

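```bash
python3 - <<'E'
from h import *
plan((.443,.184,.12),-8)
E
```

```text
t 14.4 pos [ 0.5393 -0.1277  0.1623] psi 81.7 j6 -107.0 open 0.739 F [ 0.1  0.6 -0.2]
SHIFT [  40.7  294.6 -140.5] TURN [89.7  0.4 -0.3] rows>= 10.4
```

{"op": "play_rows", "data": {"motion": [[[2,15,-7],[8,0,0],0.75],[[5,45,-21],[16,0,0],0.75],[[10,80,-38],[24,0,0],0.75],[[15,115,-55],[32,0,0],0.75],[[20,150,-72],[40,0,0],0.75],[[25,185,-88],[48,0,0],0.75],[[30,220,-105],[56,0,0],0.75],[[35,250,-120],[64,0,0],0.75]]}}

```text
time_s: 15.2
position: [0.4525, 0.1396, 0.1228]
tcp_rot: [[-0.002, 0.954, 0.299], [0.0, 0.299, -0.954], [-1.0, -0.002, -0.001]]
force: [0.1, -0.2, 0.5]
opening: 0.752
```

```bash
python3 - <<'E'
from h import *
plan((.443,.184,.12),-8)
E
```

```text
t 15.2 pos [0.4525 0.1396 0.1228] psi 17.4 j6 -14.0 open 0.752 F [ 0.1 -0.2  0.5]
SHIFT [  2.8   4.2 -45.2] TURN [25.4 -0.   0.1] rows>= 3.0
```

{"op": "play_rows", "data": {"motion": [[[2,2,-12],[8,0,0],0.75],[[2,4,-28],[16,0,0],0.75],[[2,4,-38],[24,0,0],0.75],[[2,4,-42],[24,0,0],0.75],[[2,4,-42],[24,0,0],0.75],[[2,4,-42],[24,0,0],0.75]]}}

```text
time_s: 15.8
position: [0.4451, 0.1787, 0.1214]
tcp_rot: [[-0.001, 0.994, -0.108], [-0.0, -0.108, -0.994], [-1.0, -0.001, 0.0]]
force: [0.1, 0.3, -0.0]
opening: 0.75
```

```bash
python3 - <<'E'
from h import *
plan((.443,.184,.06),-8)
w=bot.capture("wrist");cv2.imwrite("pics/w14.png",w["img"])
for b in blobs(amber(w["img"]),200): print(b,onz(w,b[0],.03).round(4))
E
```

```text
t 15.8 pos [0.4451 0.1787 0.1214] psi -6.2 j6 15.0 open 0.75 F [ 0.1  0.3 -0. ]
SHIFT [61.4 -2.6 -5. ] TURN [1.8 0.  0. ] rows>= 1.2
(array([309.5,  39.7]), [285, 12, 50, 57, 2151]) [0.4479 0.3013 0.03  ]
(array([495.8, 179.9]), [467, 157, 57, 48, 1994]) [0.5973 0.172  0.03  ]
(array([318.3, 185.5]), [297, 162, 44, 47, 1602]) [0.4416 0.1838 0.03  ]
```

View pics/w14.png

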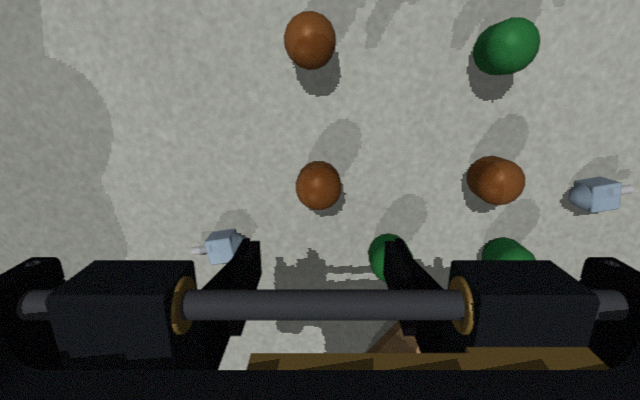

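```bash
python3 - <<'E'
from h import *
w=bot.capture("wrist")
for u in((222,246),(588,195)): print(onz(w,u,.013))
p=np.array(bot.read_state()["position"])
print([proj(w,[p+[0,0,b]]).round(1).tolist() for b in(0,.02,.035)])
plan((.442,.184,.03),-8)
E
```

```text
[0.3393312  0.12773702 0.013     ]
[0.69316932 0.14211538 0.013     ]
[[[323.3, 230.9]], [[323.5, 244.6]], [[323.6, 256.7]]]
t 15.9 pos [0.4454 0.1785 0.1215] psi -6.3 j6 15.0 open 0.75 F [-0.   0.1  0.5]
SHIFT [91.5 -3.9 -5.1] TURN [1.7 0.  0. ] rows>= 1.8
```

{"op": "play_rows", "data": {"motion": [[[15,-1,-2],[1,0,0],0.75],[[35,-3,-5],[1.7,0,0],0.75],[[60,-4,-5],[1.7,0,0],0.75],[[80,-4,-5],[1.7,0,0],0.75],[[91,-4,-5],[1.7,0,0],0.75],[[91,-4,-5],[1.7,0,0],0.75],[[91,-4,-5],[1.7,0,0],0.75]]}}

```text
time_s: 16.6
position: [0.4423, 0.1843, 0.0309]
tcp_rot: [[0.0, 0.99, -0.14], [0.0, -0.14, -0.99], [-1.0, 0.0, -0.0]]
force: [0.2, -0.1, -0.1]
opening: 0.749
```

```bash
python3 - <<'E'
from h import *
plan((.442,.184,-.022),-8)
w=bot.capture("wrist");cv2.imwrite("pics/w15.png",w["img"])
s=bot.capture("side");crop(s["img"],270,210,130,110,5,"s15",1.5)
E
```

```text
t 16.6 pos [0.4423 0.1843 0.0309] psi -8.0 j6 17.0 open 0.749 F [ 0.2 -0.1 -0.1]
SHIFT [52.9 -0.3  0.3] TURN [-0. -0. -0.] rows>= 1.1
```

View pics/w15.png

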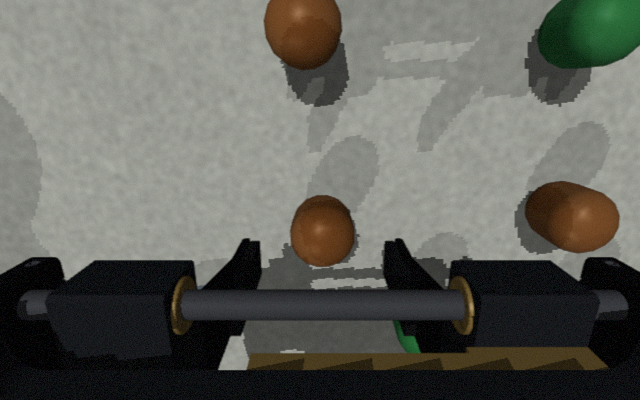

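View pics/s15.png

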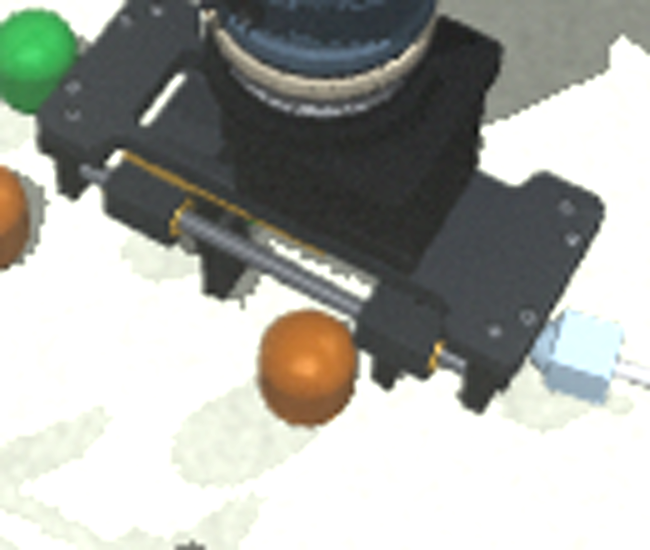

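{"op": "play_rows", "data": {"motion": [[[8,0,0],[0,0,0],0.75],[[18,0,0],[0,0,0],0.75],[[28,0,0],[0,0,0],0.75],[[36,0,0],[0,0,0],0.75],[[40,0,0],[0,0,0],0.75],[[40,0,0],[0,0,0],0.75]]}}

```text
time_s: 17.3
position: [0.4412, 0.1843, -0.0103]
tcp_rot: [[-0.002, 0.99, -0.139], [-0.0, -0.139, -0.99], [-1.0, -0.002, 0.001]]
force: [0.3, -0.8, -0.6]
opening: 0.751
```

```bash
python3 - <<'E'
from h import *
plan((.442,.184,-.021),-8)
w=bot.capture("wrist");cv2.imwrite("pics/w16.png",w["img"])
s=bot.capture("side");crop(s["img"],270,210,130,110,5,"s16",1.5)
E
```

```text
t 17.3 pos [ 0.4412  0.1843 -0.0103] psi -8.0 j6 17.0 open 0.751 F [ 0.3 -0.8 -0.6]
SHIFT [10.7  0.9  0.2] TURN [-0.   0.   0.1] rows>= 0.2
```

View pics/w16.png

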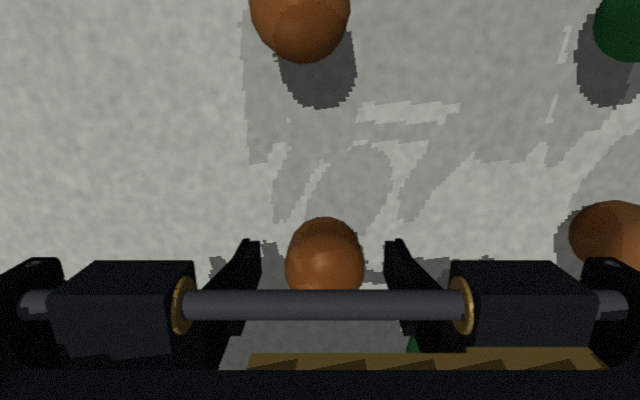

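View pics/s16.png

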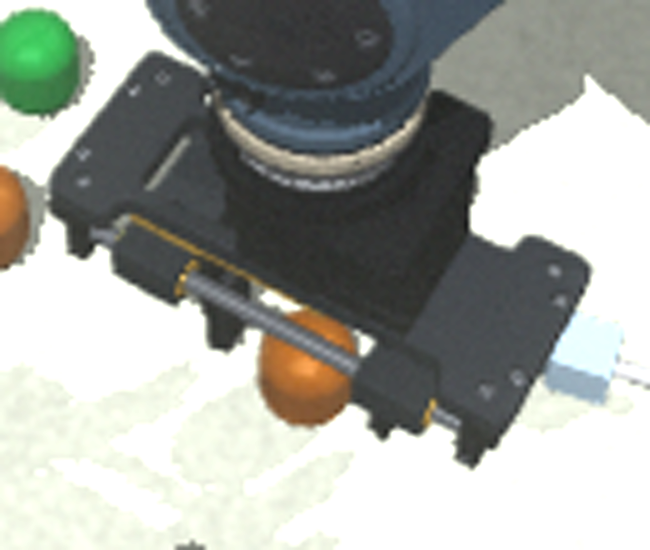

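{"op": "play_rows", "data": {"motion": [[[3,1,0],[0,0,0],0.75],[[6,1,0],[0,0,0],0.75],[[8,1,0],[0,0,0],0.75],[[10,1,0],[0,0,0],0.75],[[10,1,0],[0,0,0],0.65],[[10,1,0],[0,0,0],0.55]]}}

```text
time_s: 18.0
position: [0.4428, 0.1843, -0.0194]
tcp_rot: [[-0.0, 0.99, -0.139], [-0.0, -0.139, -0.99], [-1.0, -0.0, 0.0]]
force: [-0.5, 0.9, 0.6]
opening: 0.643
```

{"op": "play_rows", "data": {"motion": [[[0,0,0],[0,0,0],0.5],[[0,0,0],[0,0,0],0.45],[[0,0,0],[0,0,0],0.4],[[0,0,0],[0,0,0],0.4],[[0,0,0],[0,0,0],0.4],[[0,0,0],[0,0,0],0.4]]}}

```text
time_s: 18.6
position: [0.4429, 0.1843, -0.0193]
tcp_rot: [[0.0, 0.99, -0.139], [0.0, -0.139, -0.99], [-1.0, 0.0, -0.0]]
force: [0.3, 0.7, 1.1]
opening: 0.452
```

```bash
python3 - <<'E'
from h import *
plan((.442,.184,-.021),-8)
w=bot.capture("wrist");cv2.imwrite("pics/w17.png",w["img"])
s=bot.capture("side");crop(s["img"],270,210,130,110,5,"s17",1.5)
E
```

```text
t 18.6 pos [ 0.4429  0.1843 -0.0193] psi -8.0 j6 17.0 open 0.452 F [0.3 0.7 1.1]
SHIFT [ 1.7 -0.8  0.4] TURN [-0. -0. -0.] rows>= 0.0
```

View pics/w17.png

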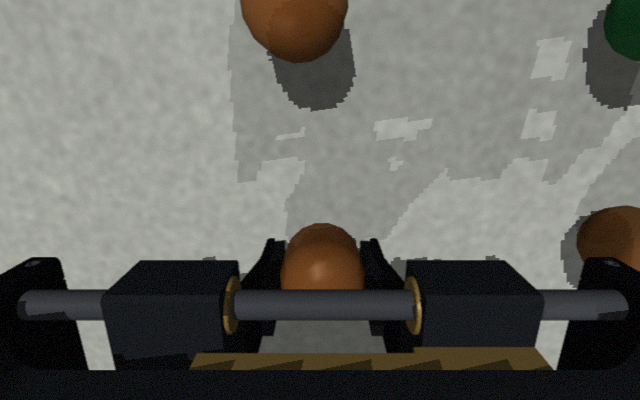

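View pics/s17.png

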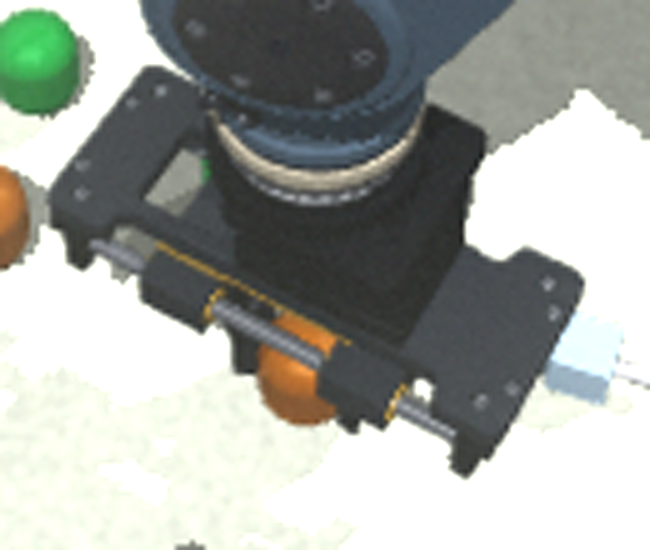

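{"op": "play_rows", "data": {"motion": [[[0,0,0],[0,0,0],0.38],[[-3,0,0],[0,0,0],0.38],[[-10,0,0],[0,0,0],0.38],[[-30,0,0],[0,0,0],0.38],[[-60,0,0],[0,0,0],0.38],[[-90,0,0],[0,0,0],0.38],[[-115,0,0],[0,0,0],0.38],[[-125,0,0],[0,0,0],0.38]]}}

```text
time_s: 19.5
position: [0.4441, 0.1846, 0.1082]
tcp_rot: [[0.005, 0.99, -0.139], [0.001, -0.139, -0.99], [-1.0, 0.005, -0.001]]
force: [1.7, -0.4, -0.5]
opening: 0.449
```

```bash
python3 - <<'E'
from h import *
plan((.5517,-.0443,.11),-8.3)
w=bot.capture("wrist");cv2.imwrite("pics/w18.png",w["img"])
E
```

```text
t 19.5 pos [0.4441 0.1846 0.1082] psi -8.0 j6 17.0 open 0.449 F [ 1.7 -0.4 -0.5]
SHIFT [ -1.5 138.4 211.7] TURN [ 0.3 -0.1 -0.3] rows>= 5.1
```

View pics/w18.png

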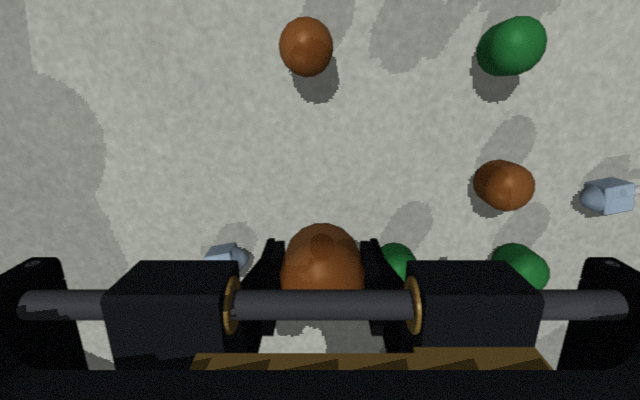

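{"op": "play_rows", "data": {"motion": [[[-1,12,18],[0,0,0],0.38],[[-1,34,52],[0,0,0],0.38],[[-1,59,90],[0,0,0],0.38],[[-1,84,128],[0,0,0],0.38],[[-1,108,165],[0,0,0],0.38],[[-1,126,193],[0,0,0],0.38],[[-1,136,208],[0,0,0],0.38],[[-1,138,212],[0,0,0],0.38]]}}

```text
time_s: 20.35
position: [0.5503, -0.0463, 0.1057]
tcp_rot: [[-0.001, 0.99, -0.142], [0.0, -0.142, -0.99], [-1.0, -0.001, -0.0]]
force: [-0.9, 0.4, -1.5]
opening: 0.454
```

{"op": "play_rows", "data": {"motion": [[[0,0,0],[0,0,0],0.38],[[0,0,0],[0,0,0],0.38],[[0,0,0],[0,0,0],0.38]]}}

```text
time_s: 20.65
position: [0.5488, -0.0431, 0.1065]
tcp_rot: [[-0.001, 0.991, -0.137], [0.001, -0.137, -0.991], [-1.0, -0.001, -0.0]]
force: [-0.1, 0.1, -0.2]
opening: 0.45
```

```bash
python3 - <<'E'
from h import *
plan((.5517,-.0443,.04),-8.3)
w=bot.capture("wrist");cv2.imwrite("pics/w19.png",w["img"])
s=bot.capture("side");crop(s["img"],270,60,150,160,4,"s19",1.5)
t=bot.capture("top");crop(t["img"],310,105,200,190,4,"t19",1.5)
E
```

```text
t 20.65 pos [ 0.5488 -0.0431  0.1065] psi -7.9 j6 -8.0 open 0.45 F [-0.1  0.1 -0.2]
SHIFT [66.5  3.1  0.8] TURN [ 0.4 -0.   0.1] rows>= 1.3
```

View pics/w19.png

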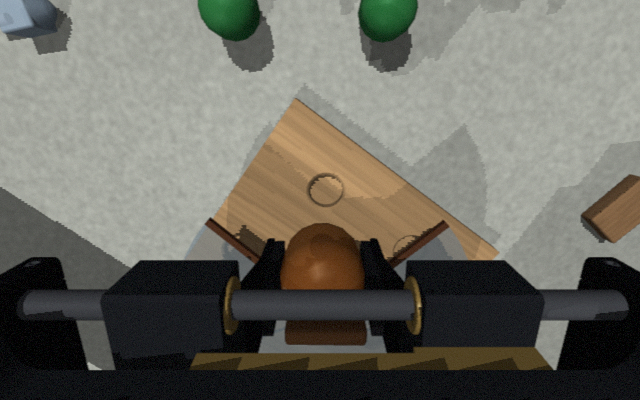

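View pics/s19.png

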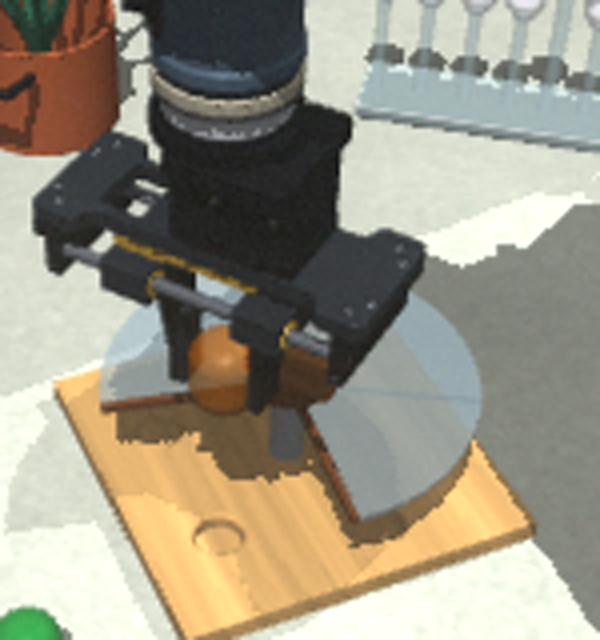

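View pics/t19.png

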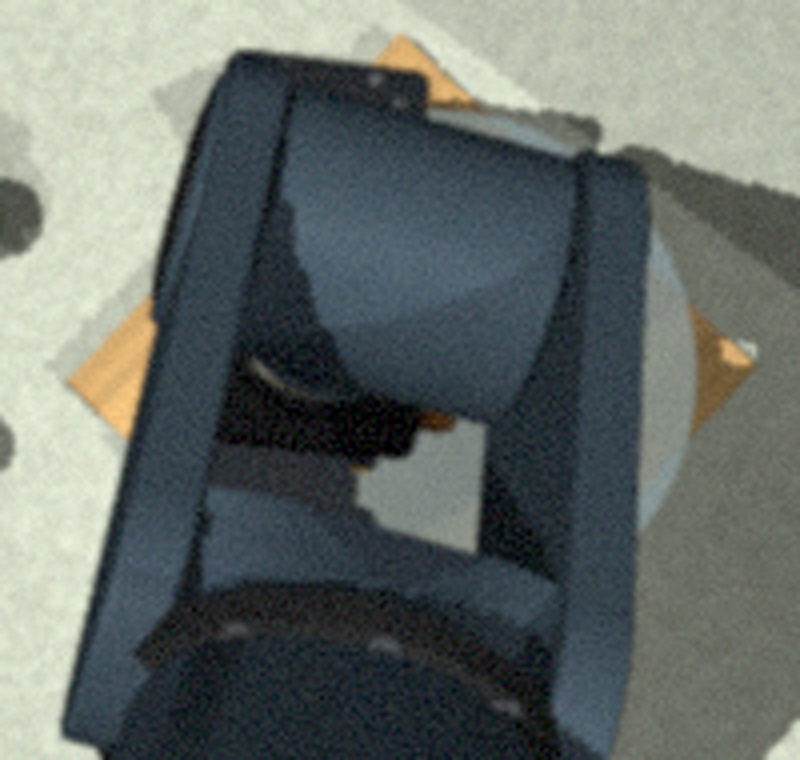

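```bash
python3 - <<'E'
from h import *
w=bot.capture("wrist");s=bot.capture("side")
print("dimple wrist",onz(w,(326,190),.014))
print("dimple side",onz(s,(270+218.5/4,60+538/4),.014))
p=np.array(bot.read_state()["position"])
for z in(.15,.155,.16): print("egg side",z,onz(s,(270+222/4,60+367/4),z),p)
E
```

```text
dimple wrist [ 0.55239547 -0.04401415  0.014     ]
dimple side [ 0.54921355 -0.03996274  0.014     ]
egg side 0.15 [ 0.55141516 -0.04768123  0.15      ] [ 0.54978947 -0.04421465  0.10681223]
egg side 0.155 [ 0.54942518 -0.04273676  0.155     ] [ 0.54978947 -0.04421465  0.10681223]
egg side 0.16 [ 0.5474352  -0.03779229  0.16      ] [ 0.54978947 -0.04421465  0.10681223]
```

{"op": "play_rows", "data": {"motion": [[[10,1,0],[0,0,0],0.38],[[25,2,0],[0,0,0],0.38],[[42,2,0],[0,0,0],0.38],[[56,2,0],[0,0,0],0.38],[[65,2,0],[0,0,0],0.38],[[67,2,0],[0,0,0],0.38],[[67,2,0],[0,0,0],0.38],[[67,2,0],[0,0,0],0.38]]}}

```text
time_s: 21.7
position: [0.5524, -0.0453, 0.0401]
tcp_rot: [[0.001, 0.99, -0.139], [-0.0, -0.139, -0.99], [-1.0, 0.001, 0.0]]
force: [0.2, 0.1, -0.2]
opening: 0.45
```

```bash
python3 - <<'E'
from h import *
plan((.552,-.0443,-.008),-8.3)
w=bot.capture("wrist");cv2.imwrite("pics/w20.png",w["img"])
s=bot.capture("side");crop(s["img"],270,60,150,160,4,"s20",1.5)
E
```

```text
t 21.7 pos [ 0.5524 -0.0453  0.0401] psi -8.0 j6 -8.0 open 0.45 F [ 0.2  0.1 -0.2]
SHIFT [48.1 -0.6 -0.9] TURN [ 0.3  0.  -0.1] rows>= 1.0
```

View pics/w20.png

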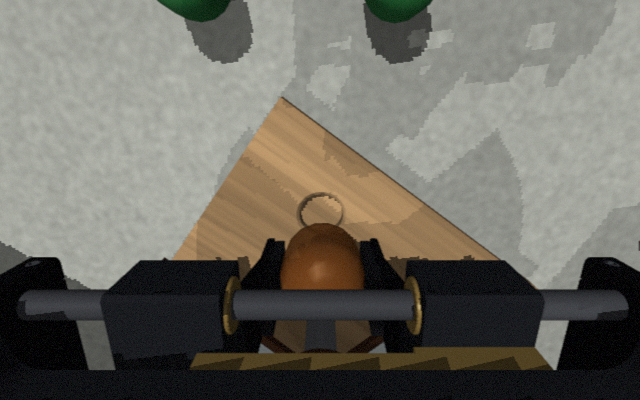

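View pics/s20.png

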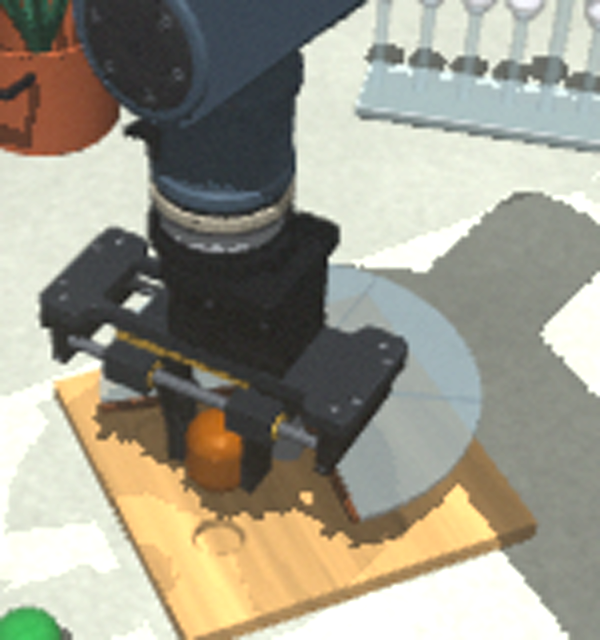

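{"op": "play_rows", "data": {"motion": [[[8,-0.5,-1],[0,0,0],0.38],[[20,-0.5,-1],[0,0,0],0.38],[[30,-0.5,-1],[0,0,0],0.38],[[38,-0.5,-1],[0,0,0],0.38],[[44,-0.5,-1],[0,0,0],0.38],[[47,-0.5,-1],[0,0,0],0.38],[[47,-0.5,-1],[0,0,0],0.38],[[47,-0.5,-1],[0,0,0],0.38]]}}

```text
time_s: 22.6
position: [0.5517, -0.0441, -0.0073]
tcp_rot: [[0.0, 0.99, -0.139], [-0.0, -0.139, -0.99], [-1.0, 0.0, 0.0]]
force: [-0.7, 0.1, -1.1]
opening: 0.451
```

```bash
python3 - <<'E'
from h import *
plan((.552,-.0443,-.0132),-8.3)
w=bot.capture("wrist");cv2.imwrite("pics/w21.png",w["img"])
s=bot.capture("side");crop(s["img"],270,60,150,160,4,"s21",1.5)
E
```

```text
t 22.6 pos [ 0.5517 -0.0441 -0.0073] psi -8.0 j6 -8.0 open 0.451 F [-0.7  0.1 -1.1]
SHIFT [5.9 0.3 0.1] TURN [ 0.3  0.  -0. ] rows>= 0.1
```

View pics/w21.png

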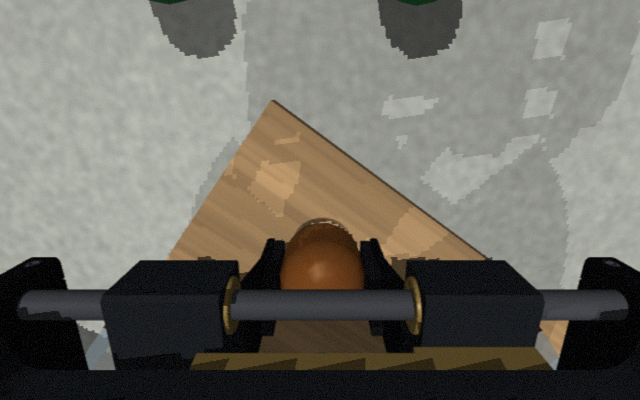

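View pics/s21.png

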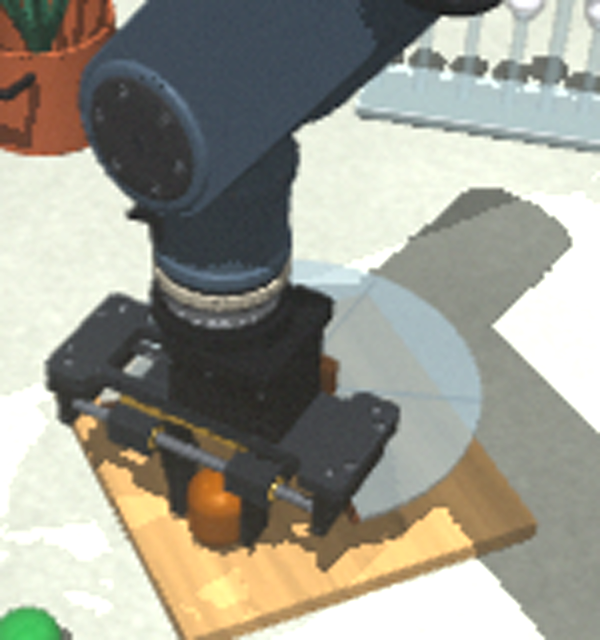

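{"op": "play_rows", "data": {"motion": [[[1,0,0],[0,0,0],0.38],[[2,0,0],[0,0,0],0.38],[[3,0,0],[0,0,0],0.38],[[4,0,0],[0,0,0],0.38],[[4,0,0],[0,0,0],0.38],[[4,0,0],[0,0,0],0.38]]}}

```text
time_s: 23.3
position: [0.5515, -0.0441, -0.0114]
tcp_rot: [[-0.0, 0.99, -0.139], [0.0, -0.139, -0.99], [-1.0, -0.0, -0.0]]
force: [-0.7, 1.2, 0.2]
opening: 0.454
```

{"op": "play_rows", "data": {"motion": [[[0.5,0,0],[0,0,0],0.38],[[1,0,0],[0,0,0],0.38],[[1,0,0],[0,0,0],0.38],[[1,0,0],[0,0,0],0.38]]}}

```text
time_s: 23.7
position: [0.5516, -0.0441, -0.0124]
tcp_rot: [[-0.0, 0.99, -0.139], [0.0, -0.139, -0.99], [-1.0, -0.0, 0.0]]
force: [0.3, 0.1, -0.7]
opening: 0.451
```

{"op": "play_rows", "data": {"motion": [[[0.5,0,0],[0,0,0],0.38],[[0.8,0,0],[0,0,0],0.38],[[0.8,0,0],[0,0,0],0.38],[[0.8,0,0],[0,0,0],0.38]]}}

```text
time_s: 24.1
position: [0.5517, -0.0442, -0.013]
tcp_rot: [[0.0, 0.99, -0.139], [-0.0, -0.139, -0.99], [-1.0, 0.0, 0.0]]
force: [0.5, -0.1, 2.0]
opening: 0.453
```

{"op": "play_rows", "data": {"motion": [[[0.4,0,0],[0,0,0],0.38],[[0.8,0,0],[0,0,0],0.38],[[0.8,0,0],[0,0,0],0.38]]}}

```text
time_s: 24.4
position: [0.5518, -0.0442, -0.0133]
tcp_rot: [[0.001, 0.99, -0.139], [-0.0, -0.139, -0.99], [-1.0, 0.001, 0.0]]
force: [-1.0, -0.1, 5.9]
opening: 0.452
```

{"op": "play_rows", "data": {"motion": [[[-0.5,0,0],[0,0,0],0.48],[[-0.5,0,0],[0,0,0],0.52],[[-0.5,0,0],[0,0,0],0.58],[[-0.5,0,0],[0,0,0],0.62],[[-0.5,0,0],[0,0,0],0.62],[[-0.5,0,0],[0,0,0],0.62]]}}

```text
time_s: 25.0
position: [0.5515, -0.044, -0.0136]
tcp_rot: [[-0.0, 0.99, -0.139], [0.0, -0.139, -0.99], [-1.0, -0.0, -0.0]]
force: [-0.5, -0.3, 0.6]
opening: 0.614
```

{"op": "play_rows", "data": {"motion": [[[-5,0,0],[0,0,0],0.62],[[-15,0,0],[0,0,0],0.62],[[-30,0,0],[0,0,0],0.62],[[-50,0,0],[0,0,0],0.62],[[-75,0,0],[0,0,0],0.62],[[-100,0,0],[0,0,0],0.62],[[-115,0,0],[0,0,0],0.62],[[-120,0,0],[0,0,0],0.62]]}}

```text
time_s: 25.8
position: [0.553, -0.0444, 0.1093]
tcp_rot: [[0.005, 0.99, -0.139], [-0.001, -0.139, -0.99], [-1.0, 0.005, 0.001]]
force: [0.4, 0.0, 1.0]
opening: 0.619
```

```bash
python3 - <<'E'
from h import *
plan((.5395,-.1282,.09),81.7)
w=bot.capture("wrist");cv2.imwrite("pics/w22.png",w["img"])
s=bot.capture("side");cv2.imwrite("pics/s22.png",s["img"])
E
```

```text
t 25.8 pos [ 0.553  -0.0444  0.1093] psi -8.0 j6 -8.0 open 0.619 F [0.4 0.  1. ]
SHIFT [19.3 -1.8 84.8] TURN [-89.7   0.2  -0.2] rows>= 10.4
```

View pics/w22.png

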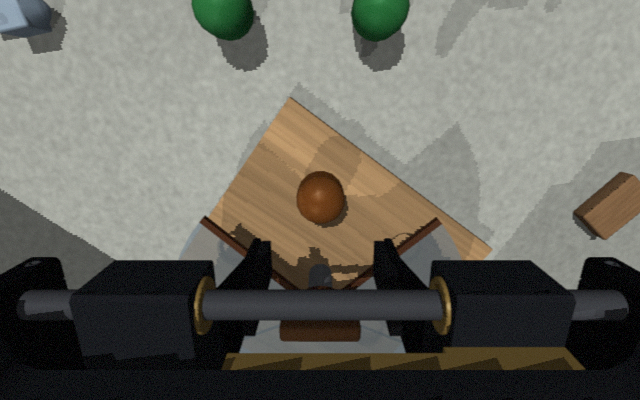

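View pics/s22.png

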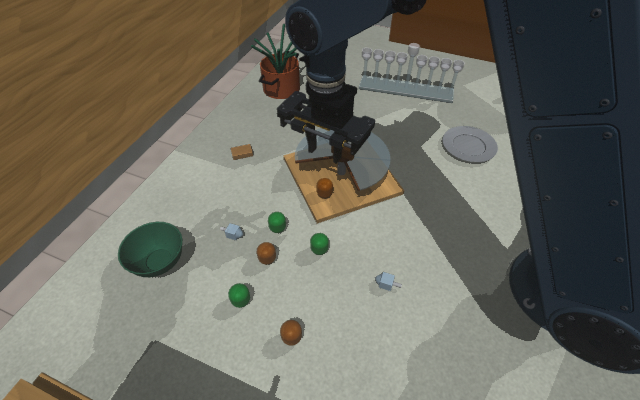

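{"op": "play_rows", "data": {"motion": [[[0,0,8],[-8,0,0],0.55],[[0,0,20],[-16,0,0],0.5],[[0,0,32],[-24,0,0],0.5],[[0,0,44],[-32,0,0],0.5],[[0,0,56],[-40,0,0],0.5],[[0,-1,66],[-48,0,0],0.5],[[0,-1,76],[-56,0,0],0.5],[[0,-2,85],[-64,0,0],0.5]]}}

```text
time_s: 26.7
position: [0.5368, -0.1281, 0.1053]
tcp_rot: [[-0.002, 0.555, 0.832], [0.001, 0.832, -0.555], [-1.0, -0.0, -0.002]]
force: [0.2, 0.5, 0.3]
opening: 0.501
```

{"op": "play_rows", "data": {"motion": [[[0,0,0],[-8,0,0],0.5],[[0,0,0],[-16,0,0],0.5],[[0,0,0],[-23,0,0],0.5],[[0,0,0],[-26,0,0],0.5],[[0,0,0],[-26,0,0],0.5],[[0,0,0],[-26,0,0],0.5]]}}

```text
time_s: 27.3
position: [0.5371, -0.1277, 0.1058]
tcp_rot: [[-0.002, 0.141, 0.99], [0.001, 0.99, -0.141], [-1.0, 0.001, -0.002]]
force: [-0.1, -0.0, 0.3]
opening: 0.499
```

```bash
python3 - <<'E'
from h import *
plan((.5395,-.1282,.048),81.7)
w=bot.capture("wrist");cv2.imwrite("pics/w23.png",w["img"])
E
```

```text
t 27.3 pos [ 0.5371 -0.1277  0.1058] psi 81.9 j6 -107.0 open 0.499 F [-0.1 -0.   0.3]
SHIFT [57.8 -0.2  2.5] TURN [ 0.2 -0.1 -0. ] rows>= 1.2
```

View pics/w23.png

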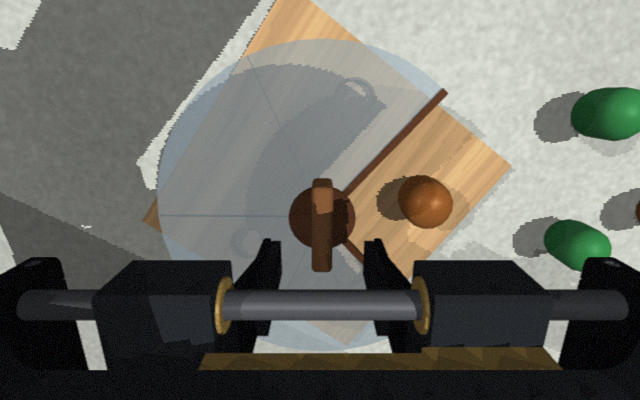

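{"op": "play_rows", "data": {"motion": [[[10,0,1],[0,0,0],0.5],[[22,0,2],[0,0,0],0.5],[[34,0,2],[0,0,0],0.5],[[45,0,2],[0,0,0],0.5],[[53,0,2],[0,0,0],0.4],[[57,0,2],[0,0,0],0.3],[[57,0,2],[0,0,0],0.2],[[57,0,2],[0,0,0],0.05]]}}

```text
time_s: 28.15
position: [0.5399, -0.1283, 0.0497]
tcp_rot: [[0.0, 0.139, 0.99], [-0.0, 0.99, -0.139], [-1.0, -0.0, 0.0]]
force: [-0.0, -0.1, -0.3]
opening: 0.222
```

{"op": "play_rows", "data": {"motion": [[[0,0,0],[0,0,0],0.05],[[0,0,0],[0,0,0],0.05],[[0,0,0],[0,0,0],0.05],[[0,0,0],[0,0,0],0.05]]}}

```text
time_s: 28.55
position: [0.5401, -0.1283, 0.05]
tcp_rot: [[0.001, 0.139, 0.99], [-0.0, 0.99, -0.139], [-1.0, -0.0, 0.001]]
force: [0.3, -0.1, 0.9]
opening: 0.158
```

Gripped with nearly no side force. Turn −72° to dimple 2 (tool turn +72).

{"op": "play_rows", "data": {"motion": [[[0,0,0],[4,0,0],0.05],[[0,0,0],[10,0,0],0.05],[[0,0,0],[16,0,0],0.05],[[0,0,0],[22,0,0],0.05],[[0,0,0],[28,0,0],0.05],[[0,0,0],[34,0,0],0.05],[[0,0,0],[37,0,0],0.05],[[0,0,0],[38,0,0],0.05]]}}

```text
time_s: 29.35
position: [0.54, -0.1287, 0.05]
tcp_rot: [[0.001, 0.72, 0.694], [-0.001, 0.694, -0.72], [-1.0, -0.0, 0.001]]
force: [-0.1, -1.3, 1.0]
opening: 0.161
```

```bash
python3 - <<'E'
from h import *
plan((.5395,-.1282,.049),9.7)
E
```

```text
t 29.35 pos [ 0.54   -0.1287  0.05  ] psi 44.0 j6 -69.0 open 0.161 F [-0.1 -1.3  1. ]
SHIFT [ 1.   0.  -0.7] TURN [34.3  0.1 -0. ] rows>= 4.0
```

{"op": "play_rows", "data": {"motion": [[[0,0,0],[6,0,0],0.05],[[0,0,0],[13,0,0],0.05],[[0,0,0],[20,0,0],0.05],[[0,0,0],[27,0,0],0.05],[[0,0,0],[32,0,0],0.05],[[0,0,0],[34,0,0],0.05],[[0,0,0],[34,0,0],0.05],[[0,0,0],[34,0,0],0.05]]}}

```text
time_s: 30.15
position: [0.5397, -0.1288, 0.05]
tcp_rot: [[0.0, 0.985, 0.175], [-0.001, 0.175, -0.985], [-1.0, -0.0, 0.001]]
force: [-1.7, -3.0, 3.9]
opening: 0.16
```

{"op": "play_rows", "data": {"motion": [[[0,0,0],[0,0,0],0.3],[[0,0,0],[0,0,0],0.45],[[0,0,0],[0,0,0],0.45],[[-10,0,0],[0,0,0],0.5],[[-30,0,0],[0,0,0],0.7],[[-60,0,0],[0,0,0],0.75],[[-90,0,0],[0,0,0],0.75],[[-110,0,0],[0,0,0],0.75]]}}

```text
time_s: 30.95
position: [0.5406, -0.1284, 0.1623]
tcp_rot: [[0.003, 0.985, 0.174], [-0.001, 0.174, -0.985], [-1.0, 0.003, 0.002]]
force: [-0.5, -0.4, -0.2]
opening: 0.728
```

```bash
python3 - <<'E'
from h import *
t=bot.capture("top");cv2.imwrite("pics/t24.png",t["img"])
s=bot.capture("side");cv2.imwrite("pics/s24.png",s["img"])
for b in blobs(amber(t["img"])): print("amber",b,onz(t,b[0],.033).round(4))
plan((.598,.1715,.12),9.7)
plan((.598,.1715,.12),99.7)
E
```

```text
amber (array([554.3,  36.8]), [527, 0, 73, 65, 1858]) [ 0.8489 -0.405   0.033 ]
amber (array([255.9, 168.4]), [247, 159, 19, 19, 287]) [0.5981 0.1711 0.033 ]
amber (array([413. , 194.2]), [381, 173, 45, 36, 401]) [ 0.5466 -0.1266  0.033 ]
amber (array([183.9, 234.4]), [174, 225, 22, 19, 299]) [0.4739 0.3071 0.033 ]
t 31.05 pos [ 0.5421 -0.1291  0.1632] psi 10.0 j6 -35.0 open 0.738 F [0.2 0.2 0.3]
SHIFT [  42.7  107.  -286.5] TURN [ 0.3  0.2 -0.4] rows>= 6.2
t 31.05 pos [ 0.5421 -0.1291  0.1632] psi 10.0 j6 -35.0 open 0.738 F [0.2 0.2 0.3]
SHIFT [  42.7  107.  -286.5] TURN [-89.7   0.5  -0.1] rows>= 10.4
```

View pics/t24.png

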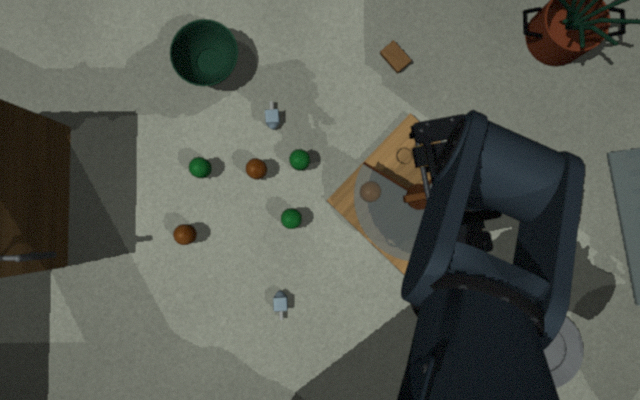

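View pics/s24.png

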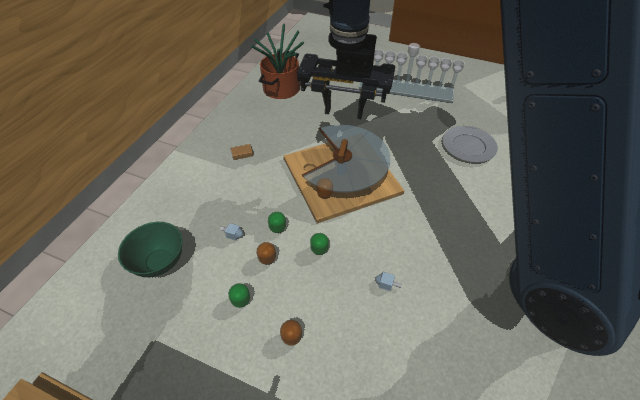

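{"op": "play_rows", "data": {"motion": [[[2,8,-22],[0,0,0],0.75],[[6,22,-58],[0,0,0],0.75],[[12,38,-102],[0,0,0],0.75],[[18,55,-147],[0,0,0],0.75],[[24,72,-192],[0,0,0],0.75],[[32,88,-235],[0,0,0],0.75],[[40,100,-268],[0,0,0],0.75],[[43,107,-286],[0,0,0],0.75]]}}

```text
time_s: 31.85
position: [0.594, 0.1752, 0.1144]
tcp_rot: [[-0.003, 0.984, 0.176], [0.0, 0.176, -0.984], [-1.0, -0.003, -0.001]]
force: [0.1, -0.1, -0.8]
opening: 0.749
```

{"op": "play_rows", "data": {"motion": [[[0,0,0],[0,0,0],0.75],[[0,0,0],[0,0,0],0.75],[[0,0,0],[0,0,0],0.75]]}}

```text
time_s: 32.15
position: [0.5951, 0.1708, 0.1162]
tcp_rot: [[-0.001, 0.985, 0.173], [-0.001, 0.173, -0.985], [-1.0, -0.001, 0.0]]
force: [-0.5, -0.4, 0.9]
opening: 0.743
```

```bash
python3 - <<'E'
from h import *
w=bot.capture("wrist");cv2.imwrite("pics/w25.png",w["img"])
for b in blobs(amber(w["img"]),200): print(b,onz(w,b[0],.03).round(4))
plan((.598,.1715,.03),9.7)
E
```

```text
(array([189.2,   7.5]), [166, 0, 44, 22, 555]) [0.472 0.295 0.03 ]
(array([324.9, 192.3]), [303, 168, 44, 49, 1644]) [0.5967 0.1713 0.03  ]
t 32.2 pos [0.5953 0.1707 0.1165] psi 9.9 j6 -4.0 open 0.75 F [ 0.5 -0.9 -0.5]
SHIFT [86.5  2.9 -0.4] TURN [0.2 0.  0. ] rows>= 1.7
```

View pics/w25.png

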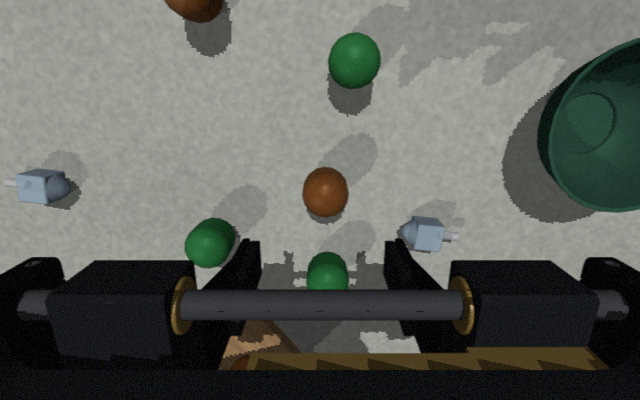

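```bash
python3 - <<'E'
from h import *
w=bot.capture("wrist")
print(onz(w,(403,232),.013),onz(w,(445,250),.013))
E
```

```text
[0.67892982 0.13987098 0.013     ] [0.72405848 0.12840783 0.013     ]
```

{"op": "play_rows", "data": {"motion": [[[12,1,0],[0,0,0],0.68],[[30,2,0],[0,0,0],0.68],[[52,2,0],[0,0,0],0.68],[[70,2,0],[0,0,0],0.68],[[82,2,0],[0,0,0],0.68],[[86,2,0],[0,0,0],0.68],[[86,2,0],[0,0,0],0.68],[[86,2,0],[0,0,0],0.68]]}}

```text
time_s: 33.05
position: [0.5982, 0.1723, 0.0312]
tcp_rot: [[0.001, 0.985, 0.173], [0.0, 0.173, -0.985], [-1.0, 0.001, 0.0]]
force: [-0.4, 0.3, 0.1]
opening: 0.679
```

```bash
python3 - <<'E'
from h import *
w=bot.capture("wrist");cv2.imwrite("pics/w26.png",w["img"])
plan((.597,.1714,-.019),9.7)
E
```

```text
t 33.1 pos [0.5983 0.1724 0.0314] psi 10.0 j6 -4.0 open 0.679 F [-0.  -0.1 -0.5]
SHIFT [50.4 -1.6  0.7] TURN [ 0.3  0.  -0.1] rows>= 1.0
```

View pics/w26.png

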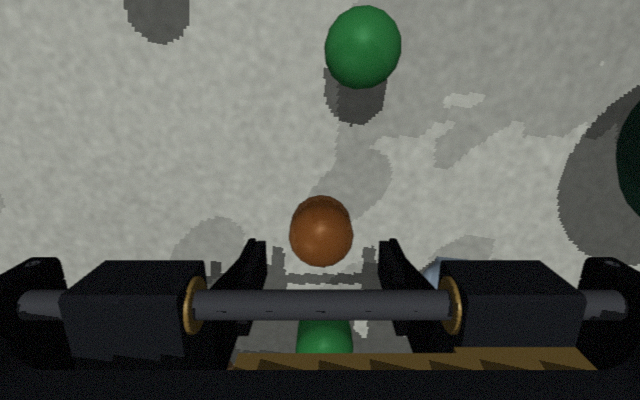

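{"op": "play_rows", "data": {"motion": [[[8,-1,0],[0,0,0],0.68],[[18,-1,0],[0,0,0],0.68],[[28,-1,0],[0,0,0],0.68],[[37,-1,0],[0,0,0],0.68],[[44,-1,0],[0,0,0],0.68],[[48,-1,0],[0,0,0],0.68],[[50,-1,0],[0,0,0],0.68],[[50,-1,0],[0,0,0],0.68]]}}

```text
time_s: 33.9
position: [0.5964, 0.1721, -0.0197]
tcp_rot: [[-0.0, 0.985, 0.173], [-0.0, 0.173, -0.985], [-1.0, -0.0, 0.0]]
force: [-0.2, -0.1, -0.5]
opening: 0.682
```

{"op": "play_rows", "data": {"motion": [[[0,0,0],[0,0,0],0.6],[[0,0,0],[0,0,0],0.54],[[0,0,0],[0,0,0],0.5],[[0,0,0],[0,0,0],0.46],[[0,0,0],[0,0,0],0.42],[[0,0,0],[0,0,0],0.38],[[0,0,0],[0,0,0],0.38],[[0,0,0],[0,0,0],0.38]]}}

```text
time_s: 34.7
position: [0.5967, 0.1722, -0.0193]
tcp_rot: [[0.0, 0.985, 0.173], [0.0, 0.173, -0.985], [-1.0, 0.0, 0.0]]
force: [-0.0, 0.4, 1.9]
opening: 0.45
```

```bash
python3 - <<'E'
from h import *
w=bot.capture("wrist");cv2.imwrite("pics/w27.png",w["img"])
plan((.6235,-.1142,.11),-80.3)
E
```

```text
t 34.75 pos [ 0.5967  0.1722 -0.0192] psi 10.0 j6 -4.0 open 0.451 F [ 1.  -0.3  1.2]
SHIFT [-129.2  -23.2  286.7] TURN [90.3 -0.  -0. ] rows>= 10.5
```

View pics/w27.png

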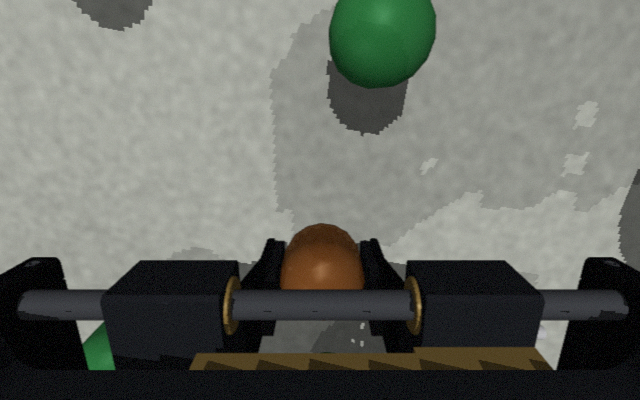

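{"op": "play_rows", "data": {"motion": [[[-3,0,0],[0,0,0],0.38],[[-12,0,0],[0,0,0],0.38],[[-30,0,0],[0,0,0],0.38],[[-55,0,0],[0,0,0],0.38],[[-80,0,0],[0,0,0],0.38],[[-105,0,0],[0,0,0],0.38],[[-122,0,0],[0,0,0],0.38],[[-130,0,0],[0,0,0],0.38]]}}

```text
time_s: 35.55
position: [0.5975, 0.1723, 0.1131]
tcp_rot: [[0.004, 0.985, 0.173], [0.0, 0.173, -0.985], [-1.0, 0.004, 0.0]]
force: [-0.4, -0.0, 1.4]
opening: 0.454
```

{"op": "play_rows", "data": {"motion": [[[0,-2,20],[8,0,0],0.38],[[0,-5,55],[16,0,0],0.38],[[0,-8,92],[24,0,0],0.38],[[0,-11,130],[32,0,0],0.38],[[0,-14,168],[40,0,0],0.38],[[0,-17,206],[48,0,0],0.38],[[0,-20,240],[56,0,0],0.38],[[0,-22,268],[64,0,0],0.38]]}}

```text
time_s: 36.35
position: [0.6207, -0.0976, 0.1101]
tcp_rot: [[-0.001, 0.582, -0.813], [0.0, -0.813, -0.582], [-1.0, -0.001, 0.001]]
force: [0.5, 1.1, -0.4]
opening: 0.451
```

```bash
python3 - <<'E'
from h import *
plan((.6235,-.1142,.11),-80.3)
E
```

```text
t 36.35 pos [ 0.6207 -0.0976  0.1101] psi -54.4 j6 35.0 open 0.451 F [ 0.5  1.1 -0.4]
SHIFT [ 0.1 15.1  7.4] TURN [25.9  0.1  0. ] rows>= 3.0
```

{"op": "play_rows", "data": {"motion": [[[0,6,3],[8,0,0],0.38],[[0,12,6],[16,0,0],0.38],[[0,15,7],[24,0,0],0.38],[[0,15,7],[25.5,0,0],0.38],[[0,15,7],[25.5,0,0],0.38],[[0,15,7],[25.5,0,0],0.38]]}}

```text
time_s: 36.95
position: [0.624, -0.1114, 0.1103]
tcp_rot: [[-0.001, 0.184, -0.983], [0.0, -0.983, -0.184], [-1.0, -0.0, 0.001]]
force: [-0.1, 0.5, -1.0]
opening: 0.452
```

```bash
python3 - <<'E'
from h import *
plan((.6235,-.1142,.04),-80.3)
w=bot.capture("wrist");cv2.imwrite("pics/w28.png",w["img"])
E
```

```text
t 36.95 pos [ 0.624  -0.1114  0.1103] psi -79.4 j6 59.0 open 0.452 F [-0.1  0.5 -1. ]
SHIFT [70.3  2.7  1. ] TURN [0.9 0.  0. ] rows>= 1.4
```

View pics/w28.png

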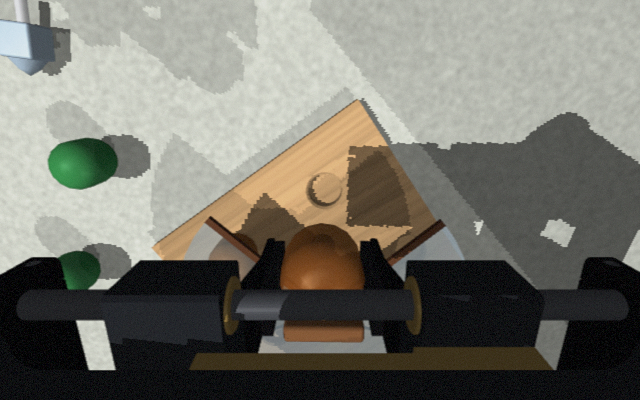

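```bash
python3 - <<'E'
from h import *
w=bot.capture("wrist"); print(onz(w,(325,190),.014)); plan((.6235,-.1142,.04),-80.3)
E
```

```text
[ 0.62321193 -0.11428445  0.014     ]
t 37.05 pos [ 0.6242 -0.1114  0.1105] psi -79.4 j6 59.0 open 0.452 F [0.2 0.3 0.2]
SHIFT [70.5  2.6  1.2] TURN [0.9 0.  0. ] rows>= 1.4
```

{"op": "play_rows", "data": {"motion": [[[10,1,0],[0.5,0,0],0.38],[[25,2,1],[1,0,0],0.38],[[42,2,1],[1,0,0],0.38],[[58,2,1],[1,0,0],0.38],[[68,2,1],[1,0,0],0.38],[[70,2,1],[1,0,0],0.38],[[70,2,1],[1,0,0],0.38],[[70,2,1],[1,0,0],0.38]]}}

```text
time_s: 37.85
position: [0.6245, -0.1142, 0.0412]
tcp_rot: [[0.001, 0.165, -0.986], [-0.001, -0.986, -0.165], [-1.0, 0.001, -0.001]]
force: [-0.5, 0.1, -0.8]
opening: 0.452
```

```bash
python3 - <<'E'
from h import *
plan((.6235,-.1142,-.008),-80.3)
w=bot.capture("wrist");cv2.imwrite("pics/w29.png",w["img"])
E
```

```text
t 37.85 pos [ 0.6245 -0.1142  0.0412] psi -80.5 j6 60.0 open 0.452 F [-0.5  0.1 -0.8]
SHIFT [49.2 -0.2  1. ] TURN [-0.2 -0.1 -0. ] rows>= 1.0
```

View pics/w29.png

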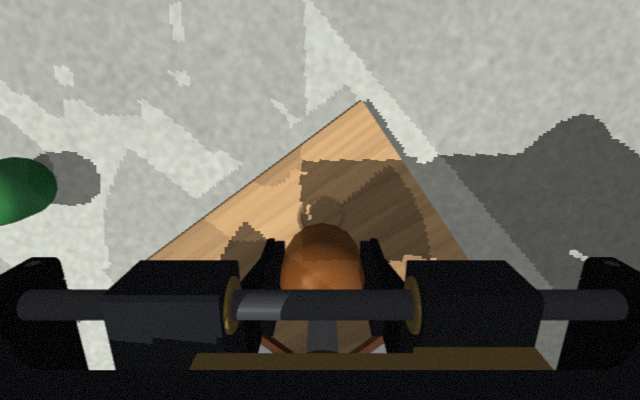

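{"op": "play_rows", "data": {"motion": [[[8,0,1],[0,0,0],0.38],[[20,0,1],[0,0,0],0.38],[[30,0,1],[0,0,0],0.38],[[38,0,1],[0,0,0],0.38],[[44,0,1],[0,0,0],0.38],[[48,0,1],[0,0,0],0.38],[[48,0,1],[0,0,0],0.38],[[48,0,1],[0,0,0],0.38]]}}

```text
time_s: 38.7
position: [0.623, -0.1142, -0.0074]
tcp_rot: [[0.0, 0.165, -0.986], [-0.0, -0.986, -0.165], [-1.0, 0.0, -0.0]]
force: [-0.1, -0.5, 0.0]
opening: 0.451
```

```bash
python3 - <<'E'
from h import *
plan((.6235,-.1142,-.0132),-80.3)
w=bot.capture("wrist");cv2.imwrite("pics/w30.png",w["img"])
E
```

```text
t 38.7 pos [ 0.623  -0.1142 -0.0074] psi -80.5 j6 60.0 open 0.451 F [-0.1 -0.5  0. ]
SHIFT [ 5.8  0.1 -0.5] TURN [-0.2 -0.  -0. ] rows>= 0.1
```

View pics/w30.png

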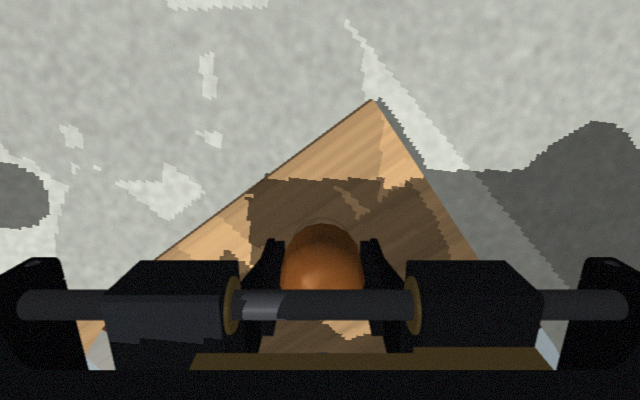

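{"op": "play_rows", "data": {"motion": [[[1,0,0],[0,0,0],0.38],[[2,0,0],[0,0,0],0.38],[[3,0,0],[0,0,0],0.38],[[4,0,0],[0,0,0],0.38],[[5,0,0],[0,0,0],0.38],[[5,0,0],[0,0,0],0.38],[[5,0,0],[0,0,0],0.38]]}}

```text
time_s: 39.45
position: [0.623, -0.1142, -0.0124]
tcp_rot: [[0.0, 0.165, -0.986], [-0.0, -0.986, -0.165], [-1.0, 0.0, -0.0]]
force: [0.7, 0.0, 0.6]
opening: 0.453
```

{"op": "play_rows", "data": {"motion": [[[0.5,0,0],[0,0,0],0.38],[[0.9,0,0],[0,0,0],0.38],[[0.9,0,0],[0,0,0],0.38],[[0.9,0,0],[0,0,0],0.38]]}}

```text
time_s: 39.85
position: [0.6233, -0.1142, -0.0129]
tcp_rot: [[0.001, 0.165, -0.986], [-0.0, -0.986, -0.165], [-1.0, 0.0, -0.001]]
force: [0.4, 1.2, 4.7]
opening: 0.451
```

Contact; release and rise.

{"op": "play_rows", "data": {"motion": [[[-0.2,0,0],[0,0,0],0.48],[[-0.2,0,0],[0,0,0],0.52],[[-0.2,0,0],[0,0,0],0.58],[[-0.2,0,0],[0,0,0],0.62],[[-0.2,0,0],[0,0,0],0.62],[[-0.2,0,0],[0,0,0],0.62]]}}

```text
time_s: 40.45
position: [0.6227, -0.1142, -0.0133]
tcp_rot: [[-0.0, 0.165, -0.986], [0.0, -0.986, -0.165], [-1.0, -0.0, 0.0]]
force: [0.7, -0.1, 0.3]
opening: 0.616
```

{"op": "play_rows", "data": {"motion": [[[-5,0,0],[0,0,0],0.62],[[-15,0,0],[0,0,0],0.62],[[-30,0,0],[0,0,0],0.62],[[-50,0,0],[0,0,0],0.62],[[-75,0,0],[0,0,0],0.62],[[-100,0,0],[0,0,0],0.62],[[-115,0,0],[0,0,0],0.62],[[-120,0,0],[0,0,0],0.62]]}}

```text
time_s: 41.25
position: [0.6243, -0.1147, 0.1099]
tcp_rot: [[0.005, 0.165, -0.986], [-0.002, -0.986, -0.165], [-1.0, 0.003, -0.004]]
force: [0.5, -0.3, -0.0]
opening: 0.624
```

```bash
python3 - <<'E'
from h import *
plan((.5395,-.1282,.105),9.7)
plan((.5395,-.1282,.105),-170.3)
w=bot.capture("wrist");cv2.imwrite("pics/w31.png",w["img"])
s=bot.capture("side");cv2.imwrite("pics/s31.png",s["img"])
E
```

```text
t 41.25 pos [ 0.6243 -0.1147  0.1099] psi -80.5 j6 60.0 open 0.624 F [ 0.5 -0.3 -0. ]
SHIFT [ 4.5 -0.7 85.9] TURN [-90.2  -0.1  -0.3] rows>= 10.5
t 41.25 pos [ 0.6243 -0.1147  0.1099] psi -80.5 j6 60.0 open 0.624 F [ 0.5 -0.3 -0. ]
SHIFT [ 4.5 -0.7 85.9] TURN [89.8 -0.3  0.1] rows>= 10.5
```

View pics/w31.png

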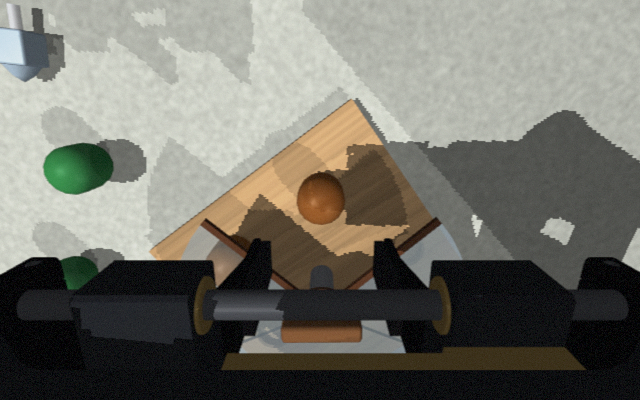

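View pics/s31.png

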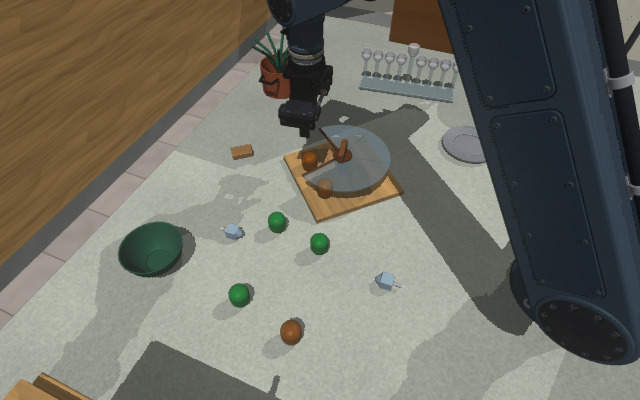

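{"op": "play_rows", "data": {"motion": [[[0,0,8],[-8,0,0],0.55],[[1,0,20],[-16,0,0],0.5],[[2,0,32],[-24,0,0],0.5],[[3,0,44],[-32,0,0],0.5],[[4,0,56],[-40,0,0],0.5],[[4,-1,66],[-48,0,0],0.5],[[4,-1,76],[-56,0,0],0.5],[[4,-1,85],[-64,0,0],0.5]]}}

```text
time_s: 42.15
position: [0.5371, -0.1267, 0.1014]
tcp_rot: [[-0.003, 0.96, -0.279], [0.001, -0.279, -0.96], [-1.0, -0.003, -0.001]]
force: [-0.1, 0.1, 0.6]
opening: 0.498
```

{"op": "play_rows", "data": {"motion": [[[0,0,0],[-8,0,0],0.5],[[0,0,0],[-16,0,0],0.5],[[0,0,0],[-23,0,0],0.5],[[0,0,0],[-26,0,0],0.5],[[0,0,0],[-26,0,0],0.5],[[0,0,0],[-26,0,0],0.5]]}}

```text
time_s: 42.75
position: [0.5381, -0.1269, 0.1019]
tcp_rot: [[-0.002, 0.987, 0.164], [0.001, 0.164, -0.987], [-1.0, -0.002, -0.001]]
force: [0.0, 1.4, -0.6]
opening: 0.5
```

```bash
python3 - <<'E'
from h import *
plan((.5397,-.1286,.049),9.7)
w=bot.capture("wrist");cv2.imwrite("pics/w32.png",w["img"])
E
```

```text
t 42.75 pos [ 0.5381 -0.1269  0.1019] psi 9.4 j6 -34.0 open 0.5 F [ 0.   1.4 -0.6]
SHIFT [52.9  1.4  2. ] TURN [-0.3 -0.1  0.1] rows>= 1.1
```

View pics/w32.png

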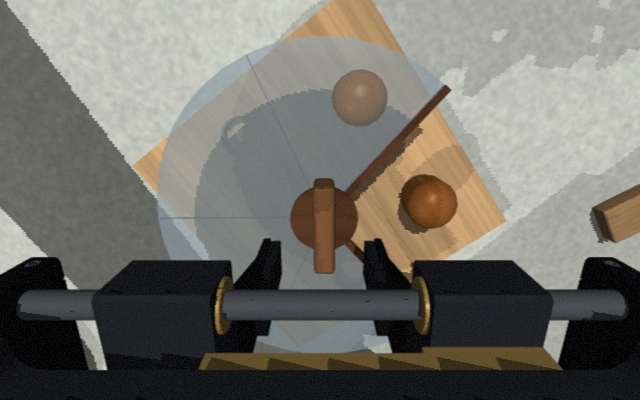

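{"op": "play_rows", "data": {"motion": [[[10,1,1],[0,0,0],0.5],[[22,1.4,2],[0,0,0],0.5],[[34,1.4,2],[0,0,0],0.5],[[44,1.4,2],[0,0,0],0.5],[[50,1.4,2],[0,0,0],0.4],[[52,1.4,2],[0,0,0],0.3],[[52,1.4,2],[0,0,0],0.2],[[52,1.4,2],[0,0,0],0.05]]}}

```text
time_s: 43.6
position: [0.5408, -0.1291, 0.0511]
tcp_rot: [[0.001, 0.986, 0.165], [-0.0, 0.165, -0.986], [-1.0, 0.001, 0.0]]
force: [0.6, 0.3, -0.9]
opening: 0.22
```

{"op": "play_rows", "data": {"motion": [[[0,0,0],[0,0,0],0.05],[[0,0,0],[0,0,0],0.05],[[0,0,0],[0,0,0],0.05],[[0,0,0],[0,0,0],0.05]]}}

```text
time_s: 44.0
position: [0.5397, -0.1292, 0.0512]
tcp_rot: [[-0.001, 0.986, 0.165], [-0.0, 0.165, -0.986], [-1.0, -0.002, 0.0]]
force: [-4.6, -2.4, 3.6]
opening: 0.158
```

{"op": "play_rows", "data": {"motion": [[[0,0,0],[4,0,0],0.05],[[0,0,0],[10,0,0],0.05],[[0,0,0],[16,0,0],0.05],[[0,0,0],[22,0,0],0.05],[[0,0,0],[28,0,0],0.05],[[0,0,0],[34,0,0],0.05],[[0,0,0],[37,0,0],0.05],[[0,0,0],[38,0,0],0.05]]}}

```text
time_s: 44.8
position: [0.539, -0.1291, 0.0512]
tcp_rot: [[-0.003, 0.878, -0.478], [-0.0, -0.478, -0.878], [-1.0, -0.002, 0.001]]
force: [-5.3, -3.0, 4.6]
opening: 0.156
```

```bash
python3 - <<'E'
from h import *
plan((.5397,-.1286,.049),-62.3)
E
```

```text
t 44.8 pos [ 0.539  -0.1291  0.0512] psi -28.6 j6 4.0 open 0.156 F [-5.3 -3.   4.6]
SHIFT [ 2.2  0.4 -0.7] TURN [33.7  0.1  0.1] rows>= 3.9
```

{"op": "play_rows", "data": {"motion": [[[0,-0.5,0],[6,0,0],0.05],[[0,-0.5,0],[13,0,0],0.05],[[0,-0.5,0],[20,0,0],0.05],[[0,-0.5,0],[27,0,0],0.05],[[0,-0.5,0],[32,0,0],0.05],[[0,-0.5,0],[33.5,0,0],0.05],[[0,-0.5,0],[33.5,0,0],0.05],[[0,-0.5,0],[33.5,0,0],0.05]]}}

```text
time_s: 45.6
position: [0.5386, -0.1287, 0.0512]
tcp_rot: [[-0.003, 0.469, -0.883], [0.0, -0.883, -0.469], [-1.0, -0.001, 0.002]]
force: [-5.7, -2.6, 5.3]
opening: 0.155
```

{"op": "play_rows", "data": {"motion": [[[0,0,0],[0,0,0],0.3],[[0,0,0],[0,0,0],0.45],[[0,0,0],[0,0,0],0.45],[[-10,0,0],[0,0,0],0.5],[[-30,0,0],[0,0,0],0.7],[[-60,0,0],[0,0,0],0.75],[[-90,0,0],[0,0,0],0.75],[[-110,0,0],[0,0,0],0.75]]}}

```text
time_s: 46.4
position: [0.5414, -0.1289, 0.1637]
tcp_rot: [[0.004, 0.469, -0.883], [-0.001, -0.883, -0.469], [-1.0, 0.003, -0.003]]
force: [0.6, -0.4, -0.1]
opening: 0.72
```

```bash
python3 - <<'E'
from h import *
t=bot.capture("top");cv2.imwrite("pics/t33.png",t["img"])
s=bot.capture("side");cv2.imwrite("pics/s33.png",s["img"])
for b in blobs(amber(t["img"])): print("amber",b,onz(t,b[0],.033).round(4))
plan((.474,.307,.12),-62)
E
```

```text
amber (array([552.3,  36.6]), [527, 0, 54, 65, 1712]) [ 0.8493 -0.4012  0.033 ]
amber (array([590.3,  45.3]), [584, 41, 16, 11, 81]) [ 0.8315 -0.4737  0.033 ]
amber (array([183.7, 234.4]), [174, 225, 21, 19, 298]) [0.4739 0.3075 0.033 ]
t 46.5 pos [ 0.5428 -0.1296  0.1646] psi -62.0 j6 37.0 open 0.737 F [-0.8 -0.7 -0. ]
SHIFT [  42.7 -418.1 -143.9] TURN [-0.  -0.3 -0.4] rows>= 8.9
```

View pics/t33.png

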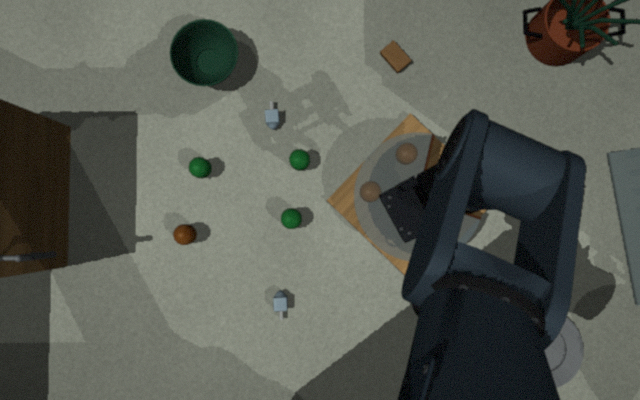

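View pics/s33.png

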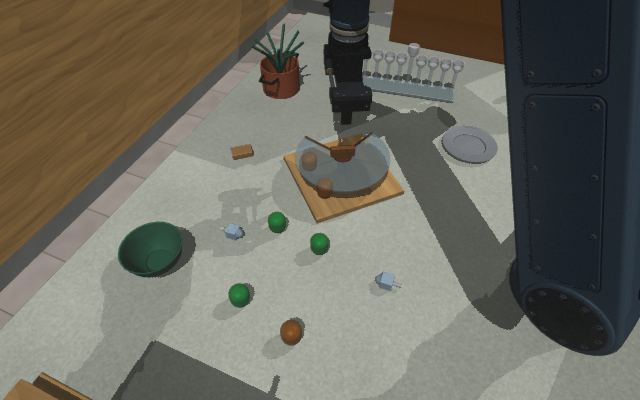

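{"op": "play_rows", "data": {"motion": [[[2,-20,-7],[-4,0,0],0.75],[[5,-60,-21],[-9,0,0],0.75],[[8,-106,-37],[-15,0,0],0.75],[[12,-152,-53],[-21,0,0],0.75],[[16,-199,-69],[-27,0,0],0.75],[[20,-246,-85],[-33,0,0],0.75],[[24,-292,-101],[-39,0,0],0.75],[[28,-335,-116],[-45,0,0],0.75]]}}

```text
time_s: 47.3
position: [0.484, 0.2236, 0.1319]
tcp_rot: [[-0.001, 0.958, -0.288], [-0.0, -0.288, -0.958], [-1.0, -0.001, 0.0]]
force: [1.9, -0.9, -0.1]
opening: 0.745
```

```bash
python3 - <<'E'
from h import *
plan((.474,.307,.12),-17)
E
```

```text
t 47.3 pos [0.484  0.2236 0.1319] psi -16.7 j6 30.0 open 0.745 F [ 1.9 -0.9 -0.1]
SHIFT [ 11.9 -33.6 -77. ] TURN [0.3 0.  0.1] rows>= 1.7
```

{"op": "play_rows", "data": {"motion": [[[4,-14,-32],[0,0,0],0.75],[[8,-26,-60],[0,0,0],0.72],[[11,-32,-74],[0,0,0],0.7],[[11,-33,-77],[0,0,0],0.7],[[11,-33,-77],[0,0,0],0.7],[[11,-33,-77],[0,0,0],0.7],[[11,-33,-77],[0,0,0],0.7]]}}

```text
time_s: 48.0
position: [0.4767, 0.3035, 0.122]
tcp_rot: [[-0.0, 0.956, -0.294], [-0.0, -0.294, -0.956], [-1.0, 0.0, 0.0]]
force: [0.5, 0.7, -0.6]
opening: 0.701
```

```bash
python3 - <<'E'
from h import *
w=bot.capture("wrist");cv2.imwrite("pics/w34.png",w["img"])
for b in blobs(amber(w["img"]),200): print(b,onz(w,b[0],.03).round(4))
plan((.474,.3065,.03),-17)
E
```

```text
(array([317.4, 188.3]), [296, 164, 44, 49, 1579]) [0.4728 0.3066 0.03  ]
t 48.05 pos [0.4767 0.3036 0.122 ] psi -17.1 j6 38.0 open 0.697 F [-0.5  1.1  0.3]
SHIFT [92.  -3.5 -1.9] TURN [-0.1  0.  -0. ] rows>= 1.8
```

View pics/w34.png

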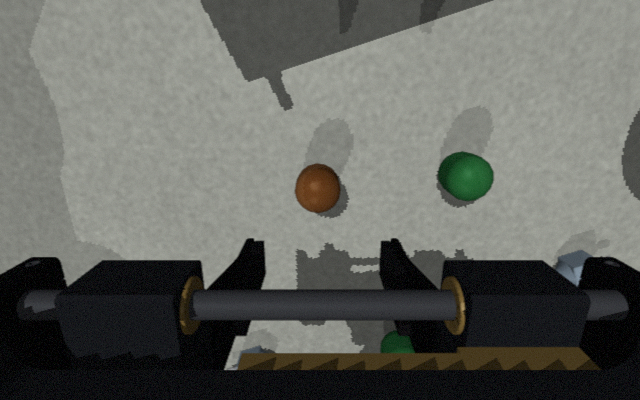

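{"op": "play_rows", "data": {"motion": [[[12,-1,-1],[0,0,0],0.7],[[30,-2,-2],[0,0,0],0.7],[[52,-4,-2],[0,0,0],0.7],[[72,-4,-2],[0,0,0],0.7],[[86,-4,-2],[0,0,0],0.7],[[91,-4,-2],[0,0,0],0.7],[[91,-4,-2],[0,0,0],0.7],[[91,-4,-2],[0,0,0],0.7]]}}

```text
time_s: 48.85
position: [0.4736, 0.3081, 0.0313]
tcp_rot: [[0.001, 0.956, -0.293], [0.0, -0.293, -0.956], [-1.0, 0.001, -0.001]]
force: [-0.2, 0.4, 0.1]
opening: 0.703
```

```bash
python3 - <<'E'
from h import *
w=bot.capture("wrist");cv2.imwrite("pics/w35.png",w["img"])
plan((.4735,.3066,-.019),-17)
E
```

```text
t 48.9 pos [0.4738 0.3082 0.0316] psi -17.0 j6 39.0 open 0.703 F [-0.2  0.6  0.8]
SHIFT [50.6  0.1  1.7] TURN [-0.  -0.1 -0.1] rows>= 1.0
```

View pics/w35.png

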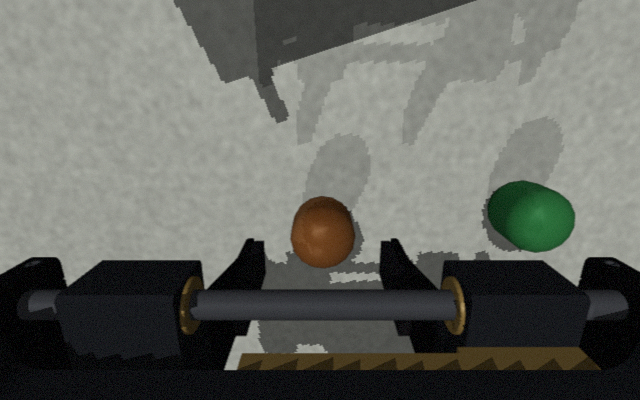

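{"op": "play_rows", "data": {"motion": [[[8,0,0],[0,0,0],0.68],[[18,0,0.5],[0,0,0],0.68],[[28,0,0.5],[0,0,0],0.68],[[37,0,0.5],[0,0,0],0.68],[[44,0,0.5],[0,0,0],0.68],[[48,0,0.5],[0,0,0],0.68],[[50,0,0.5],[0,0,0],0.68],[[50,0,0.5],[0,0,0],0.68]]}}

```text
time_s: 49.7
position: [0.4728, 0.3074, -0.0195]
tcp_rot: [[-0.0, 0.956, -0.293], [-0.0, -0.293, -0.956], [-1.0, -0.0, 0.0]]
force: [0.4, 0.0, 0.4]
opening: 0.679
```

{"op": "play_rows", "data": {"motion": [[[0,0,0],[0,0,0],0.6],[[0,0,0],[0,0,0],0.54],[[0,0,0],[0,0,0],0.5],[[0,0,0],[0,0,0],0.46],[[0,0,0],[0,0,0],0.42],[[0,0,0],[0,0,0],0.38],[[0,0,0],[0,0,0],0.38],[[0,0,0],[0,0,0],0.38]]}}

```text
time_s: 50.5
position: [0.4732, 0.3075, -0.019]
tcp_rot: [[0.001, 0.956, -0.293], [0.0, -0.293, -0.956], [-1.0, 0.0, -0.0]]
force: [0.5, 0.1, 1.8]
opening: 0.451
```

```bash
python3 - <<'E'
from h import *
w=bot.capture("wrist");cv2.imwrite("pics/w36.png",w["img"])
plan((.579,-.204,-.019),27.7)
E
```

```text
t 50.55 pos [ 0.4732  0.3075 -0.019 ] psi -17.0 j6 39.0 open 0.453 F [1.1 0.2 2.6]
SHIFT [  0.  250.9 458.2] TURN [-44.7  -0.   -0. ] rows>= 10.4
```

View pics/w36.png

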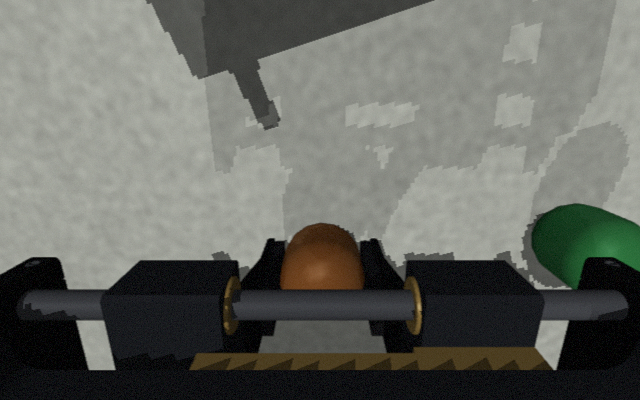

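{"op": "play_rows", "data": {"motion": [[[-3,0,0],[0,0,0],0.38],[[-12,0,0],[0,0,0],0.38],[[-30,0,0],[0,0,0],0.38],[[-55,0,0],[0,0,0],0.38],[[-85,0,0],[0,0,0],0.38],[[-115,0,0],[0,0,0],0.38],[[-138,0,0],[0,0,0],0.38],[[-145,0,0],[0,0,0],0.38]]}}

```text
time_s: 51.35
position: [0.4744, 0.3082, 0.129]
tcp_rot: [[0.005, 0.956, -0.293], [0.002, -0.293, -0.956], [-1.0, 0.004, -0.004]]
force: [0.4, 0.1, -0.7]
opening: 0.448
```

{"op": "play_rows", "data": {"motion": [[[0,10,18],[-3,0,0],0.38],[[0,29,54],[-7,0,0],0.38],[[0,53,96],[-12,0,0],0.38],[[0,76,139],[-17,0,0],0.38],[[0,99,181],[-23,0,0],0.38],[[0,122,223],[-29,0,0],0.38],[[0,145,265],[-35,0,0],0.38],[[0,168,307],[-41,0,0],0.38]]}}

```text
time_s: 52.15
position: [0.543, -0.037, 0.1251]
tcp_rot: [[-0.002, 0.912, 0.41], [0.001, 0.41, -0.912], [-1.0, -0.001, -0.001]]
force: [0.2, 0.2, -0.5]
opening: 0.452
```

```bash
python3 - <<'E'
from h import *
plan((.579,-.204,.12),27.7)
E
```

```text
t 52.15 pos [ 0.543  -0.037   0.1251] psi 24.2 j6 -40.0 open 0.452 F [ 0.2  0.2 -0.5]
SHIFT [  4.9 -35.7 167.1] TURN [-3.5 -0.1  0.1] rows>= 3.4
```

{"op": "play_rows", "data": {"motion": [[[0,-9,40],[-1,0,0],0.38],[[0,-19,85],[-2,0,0],0.38],[[0,-27,123],[-3,0,0],0.38],[[0,-33,150],[-3.5,0,0],0.38],[[0,-35,162],[-3.5,0,0],0.38],[[0,-35,166],[-3.5,0,0],0.38],[[0,-35,166],[-3.5,0,0],0.38],[[0,-35,166],[-3.5,0,0],0.38]]}}

```text
time_s: 52.95
position: [0.5785, -0.1992, 0.1255]
tcp_rot: [[-0.002, 0.886, 0.463], [0.001, 0.463, -0.886], [-1.0, -0.001, -0.002]]
force: [-0.2, 0.1, -1.0]
opening: 0.451
```

```bash
python3 - <<'E'
from h import *
w=bot.capture("wrist");cv2.imwrite("pics/w37.png",w["img"])
plan((.579,-.204,.04),27.7)
E
```

```text
t 53.0 pos [ 0.5787 -0.1992  0.1257] psi 27.6 j6 -57.0 open 0.45 F [ 0.2  0.4 -1.4]
SHIFT [85.7 -1.9  4.5] TURN [-0.1 -0.1  0. ] rows>= 1.7
```

View pics/w37.png

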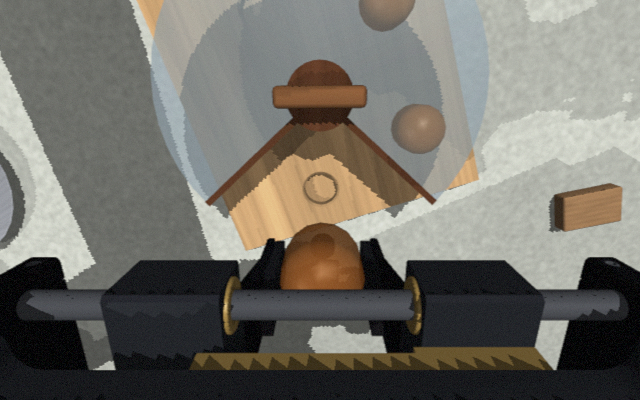

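```bash
python3 - <<'E'
from h import *
w=bot.capture("wrist"); print(onz(w,(320.5,188),.014), onz(w,(320,97),.102)); plan((.579,-.204,.04),27.7)
E
```

```text
[ 0.57802204 -0.2025977   0.014     ] [ 0.53945632 -0.12842618  0.102     ]
t 53.05 pos [ 0.5789 -0.1994  0.1258] psi 27.6 j6 -57.0 open 0.454 F [ 0.5 -0.2 -0.6]
SHIFT [85.8 -2.   4.3] TURN [-0.1 -0.1  0. ] rows>= 1.7
```

{"op": "play_rows", "data": {"motion": [[[10,0,1],[0,0,0],0.38],[[26,-1,2],[0,0,0],0.38],[[46,-2,4],[0,0,0],0.38],[[66,-2,4],[0,0,0],0.38],[[80,-2,4],[0,0,0],0.38],[[85,-2,4],[0,0,0],0.38],[[85,-2,4],[0,0,0],0.38],[[85,-2,4],[0,0,0],0.38]]}}

```text
time_s: 53.85
position: [0.5799, -0.2058, 0.0414]
tcp_rot: [[0.001, 0.887, 0.462], [-0.001, 0.462, -0.887], [-1.0, 0.001, 0.001]]
force: [-0.7, 0.8, -0.2]
opening: 0.453
```

```bash
python3 - <<'E'
from h import *
plan((.579,-.204,-.008),27.7)
w=bot.capture("wrist");cv2.imwrite("pics/w38.png",w["img"])
s=bot.capture("side");crop(s["img"],270,60,150,160,4,"s38",1.5)
E
```

```text
t 53.85 pos [ 0.5799 -0.2058  0.0414] psi 27.5 j6 -57.0 open 0.453 F [-0.7  0.8 -0.2]
SHIFT [49.4  0.  -2.1] TURN [-0.2  0.1 -0. ] rows>= 1.0
```

View pics/w38.png

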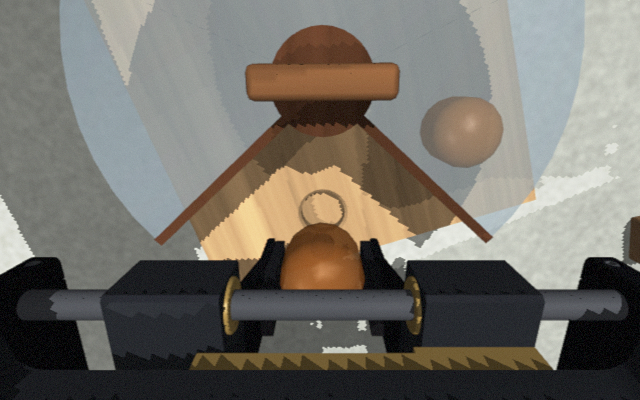

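View pics/s38.png

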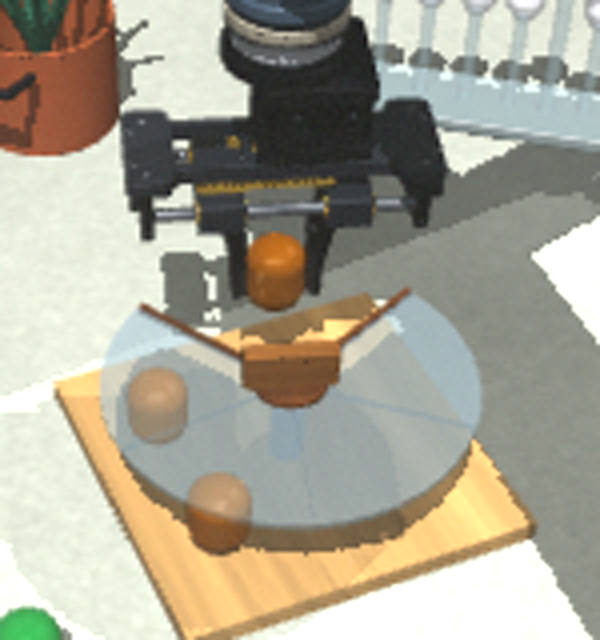

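{"op": "play_rows", "data": {"motion": [[[8,0,-2],[0,0,0],0.38],[[20,0,-2],[0,0,0],0.38],[[30,0,-2],[0,0,0],0.38],[[38,0,-2],[0,0,0],0.38],[[44,0,-2],[0,0,0],0.38],[[48,0,-2],[0,0,0],0.38],[[48,0,-2],[0,0,0],0.38],[[48,0,-2],[0,0,0],0.38]]}}

```text
time_s: 54.75
position: [0.5786, -0.204, -0.0071]
tcp_rot: [[0.0, 0.887, 0.462], [-0.0, 0.462, -0.887], [-1.0, 0.0, 0.0]]
force: [0.3, -0.1, -0.7]
opening: 0.448
```

```bash
python3 - <<'E'
from h import *
plan((.5788,-.2035,-.0132),27.7)
w=bot.capture("wrist");cv2.imwrite("pics/w39.png",w["img"])
E
```

```text
t 54.75 pos [ 0.5786 -0.204  -0.0071] psi 27.5 j6 -57.0 open 0.448 F [ 0.3 -0.1 -0.7]
SHIFT [ 6.1  0.4 -0.3] TURN [-0.2  0.  -0. ] rows>= 0.1
```

View pics/w39.png

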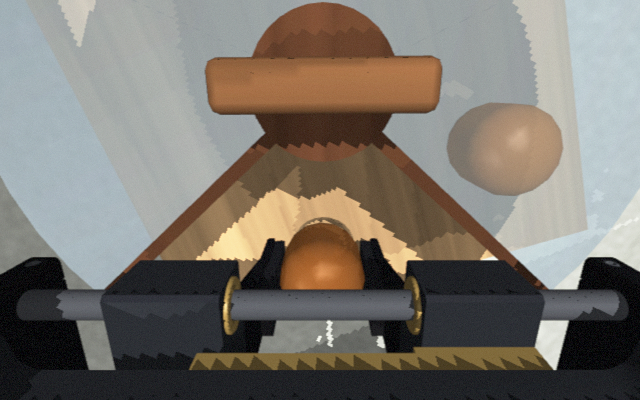

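{"op": "play_rows", "data": {"motion": [[[1,0,0],[0,0,0],0.38],[[2,0,0],[0,0,0],0.38],[[3,0,0],[0,0,0],0.38],[[4,0,0],[0,0,0],0.38],[[5,0,0],[0,0,0],0.38],[[5,0,0],[0,0,0],0.38],[[5,0,0],[0,0,0],0.38]]}}

```text
time_s: 55.5
position: [0.5786, -0.2038, -0.0121]
tcp_rot: [[0.0, 0.887, 0.461], [-0.0, 0.461, -0.887], [-1.0, 0.0, 0.0]]
force: [0.5, -0.2, -0.4]
opening: 0.451
```

{"op": "play_rows", "data": {"motion": [[[0.5,0,0],[0,0,0],0.38],[[0.9,0,0],[0,0,0],0.38],[[0.9,0,0],[0,0,0],0.38],[[0.9,0,0],[0,0,0],0.38]]}}

```text
time_s: 55.9
position: [0.5788, -0.2039, -0.0126]
tcp_rot: [[0.001, 0.887, 0.461], [-0.0, 0.461, -0.887], [-1.0, 0.001, 0.001]]
force: [0.5, 1.3, 4.6]
opening: 0.45
```

{"op": "play_rows", "data": {"motion": [[[-0.2,0,0],[0,0,0],0.48],[[-0.2,0,0],[0,0,0],0.52],[[-0.2,0,0],[0,0,0],0.58],[[-0.2,0,0],[0,0,0],0.62],[[-0.2,0,0],[0,0,0],0.62],[[-0.2,0,0],[0,0,0],0.62]]}}

```text
time_s: 56.5
position: [0.5782, -0.2039, -0.013]
tcp_rot: [[-0.0, 0.887, 0.461], [0.0, 0.461, -0.887], [-1.0, -0.0, -0.0]]
force: [0.2, 0.5, -0.0]
opening: 0.614
```

{"op": "play_rows", "data": {"motion": [[[-5,0,0],[0,0,0],0.62],[[-15,0,0],[0,0,0],0.62],[[-30,0,0],[0,0,0],0.62],[[-50,0,0],[0,0,0],0.62],[[-75,0,0],[0,0,0],0.62],[[-100,0,0],[0,0,0],0.62],[[-115,0,0],[0,0,0],0.62],[[-120,0,0],[0,0,0],0.62]]}}

```text
time_s: 57.3
position: [0.58, -0.2047, 0.1107]
tcp_rot: [[0.005, 0.887, 0.462], [-0.003, 0.462, -0.887], [-1.0, 0.003, 0.005]]
force: [-0.5, -0.1, -0.3]
opening: 0.619
```

```bash
python3 - <<'E'
from h import *
plan((.5397,-.1286,.107),-62.3)
plan((.5397,-.1286,.107),117.7)
w=bot.capture("wrist");cv2.imwrite("pics/w40.png",w["img"])
s=bot.capture("side");cv2.imwrite("pics/s40.png",s["img"])
E
```

```text
t 57.3 pos [ 0.58   -0.2047  0.1107] psi 27.5 j6 -57.0 open 0.619 F [-0.5 -0.1 -0.3]
SHIFT [  3.3  -0.6 -86.1] TURN [89.8  0.1 -0.4] rows>= 10.5
t 57.3 pos [ 0.58   -0.2047  0.1107] psi 27.5 j6 -57.0 open 0.619 F [-0.5 -0.1 -0.3]
SHIFT [  3.3  -0.6 -86.1] TURN [-90.2   0.4   0.1] rows>= 10.5
```

View pics/w40.png

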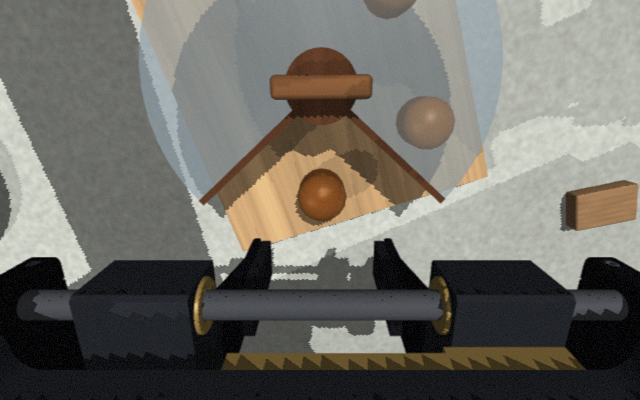

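View pics/s40.png

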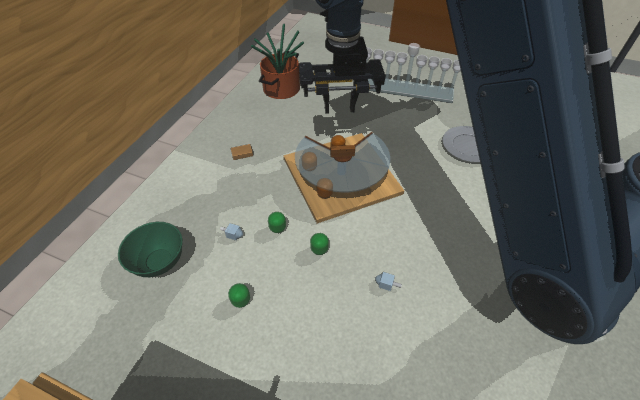

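{"op": "play_rows", "data": {"motion": [[[0,0,-8],[8,0,0],0.55],[[1,0,-20],[16,0,0],0.5],[[2,0,-32],[24,0,0],0.5],[[3,0,-44],[32,0,0],0.5],[[3,0,-56],[40,0,0],0.5],[[3,-1,-66],[48,0,0],0.5],[[3,-1,-76],[56,0,0],0.5],[[3,-1,-86],[64,0,0],0.5]]}}

```text
time_s: 58.2
position: [0.5367, -0.1273, 0.1031]
tcp_rot: [[-0.002, 0.8, -0.6], [0.001, -0.6, -0.8], [-1.0, -0.002, 0.001]]
force: [-0.0, -0.1, 0.8]
opening: 0.504
```

{"op": "play_rows", "data": {"motion": [[[0,0,0],[8,0,0],0.5],[[0,0,0],[16,0,0],0.5],[[0,0,0],[23,0,0],0.5],[[0,0,0],[26,0,0],0.5],[[0,0,0],[26,0,0],0.5],[[0,0,0],[26,0,0],0.5]]}}

```text
time_s: 58.8
position: [0.5372, -0.1278, 0.1035]
tcp_rot: [[-0.001, 0.463, -0.887], [0.001, -0.887, -0.463], [-1.0, -0.001, 0.001]]
force: [-1.0, -0.4, 0.3]
opening: 0.501
```

```bash
python3 - <<'E'
from h import *
plan((.5394,-.1285,.049),-62.3)
w=bot.capture("wrist");cv2.imwrite("pics/w41.png",w["img"])
E
```

```text
t 58.8 pos [ 0.5372 -0.1278  0.1035] psi -62.4 j6 37.0 open 0.501 F [-1.  -0.4  0.3]
SHIFT [54.5  1.7 -1.6] TURN [-0.1  0.1  0.1] rows>= 1.1
```

View pics/w41.png

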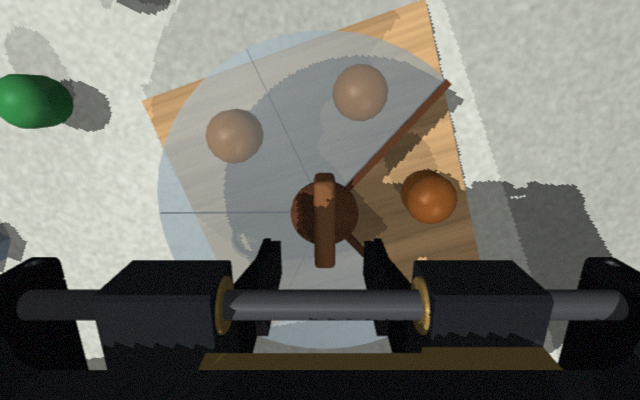

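{"op": "play_rows", "data": {"motion": [[[10,1,-1],[0,0,0],0.5],[[22,1,-1],[0,0,0],0.5],[[34,1,-1],[0,0,0],0.5],[[45,1,-1],[0,0,0],0.5],[[51,1,-1],[0,0,0],0.4],[[53.5,1,-1],[0,0,0],0.3],[[53.5,1,-1],[0,0,0],0.2],[[53.5,1,-1],[0,0,0],0.05]]}}

```text
time_s: 59.65
position: [0.5395, -0.1286, 0.0509]
tcp_rot: [[0.001, 0.462, -0.887], [-0.0, -0.887, -0.462], [-1.0, 0.001, -0.0]]
force: [-0.3, -0.0, -0.4]
opening: 0.222
```

{"op": "play_rows", "data": {"motion": [[[0,0,0],[0,0,0],0.05],[[0,0,0],[0,0,0],0.05],[[0,0,0],[0,0,0],0.05],[[0,0,0],[0,0,0],0.05]]}}

```text
time_s: 60.05
position: [0.5394, -0.1284, 0.0511]
tcp_rot: [[0.001, 0.461, -0.887], [-0.0, -0.887, -0.461], [-1.0, 0.0, -0.001]]
force: [0.6, 1.1, 3.1]
opening: 0.154
```

{"op": "play_rows", "data": {"motion": [[[0,0,0],[4,0,0],0.05],[[0,0,0],[10,0,0],0.05],[[0,0,0],[16,0,0],0.05],[[0,0,0],[22,0,0],0.05],[[0,0,0],[28,0,0],0.05],[[0,0,0],[34,0,0],0.05],[[0,0,0],[37,0,0],0.05],[[0,0,0],[38,0,0],0.05]]}}

```text
time_s: 60.85
position: [0.5394, -0.1283, 0.0511]
tcp_rot: [[0.001, -0.183, -0.983], [0.0, -0.983, 0.183], [-1.0, -0.0, -0.001]]
force: [0.5, 2.4, 4.3]
opening: 0.159
```

```bash
python3 - <<'E'
from h import *
plan((.5397,-.1286,.049),-134.3)
print(bot.read_state()["joint_positions"].round(1))
E
```

```text
t 60.85 pos [ 0.5394 -0.1283  0.0511] psi -100.6 j6 76.0 open 0.159 F [0.5 2.4 4.3]
SHIFT [ 2.1  0.2 -0.4] TURN [33.7 -0.   0. ] rows>= 3.9
[-24.9  36.1  98.9   0.   45.   75.6]
```

{"op": "play_rows", "data": {"motion": [[[0,0,0],[6,0,0],0.05],[[0,0,0],[13,0,0],0.05],[[0,0,0],[20,0,0],0.05],[[0,0,0],[26,0,0],0.05],[[0,0,0],[30,0,0],0.05],[[0,0,0],[32,0,0],0.05],[[0,0,0],[33,0,0],0.05],[[0,0,0],[33,0,0],0.05]]}}

```text
time_s: 61.65
position: [0.5394, -0.1282, 0.0511]
tcp_rot: [[0.001, -0.688, -0.725], [0.0, -0.725, 0.688], [-1.0, -0.001, -0.0]]
force: [-0.6, 3.1, 4.1]
opening: 0.155
```

```bash
python3 - <<'E'
from h import *
plan((.5397,-.1286,.049),-134.3)
print(bot.read_state()["moment"])
w=bot.capture("wrist");cv2.imwrite("pics/w42.png",w["img"])
E
```

```text
t 61.65 pos [ 0.5394 -0.1282  0.0511] psi -133.5 j6 109.0 open 0.155 F [-0.6  3.1  4.1]
SHIFT [ 2.1  0.1 -0.5] TURN [ 0.8 -0.   0. ] rows>= 0.1
[0.5663577  0.19145859 0.04970399]
```

View pics/w42.png

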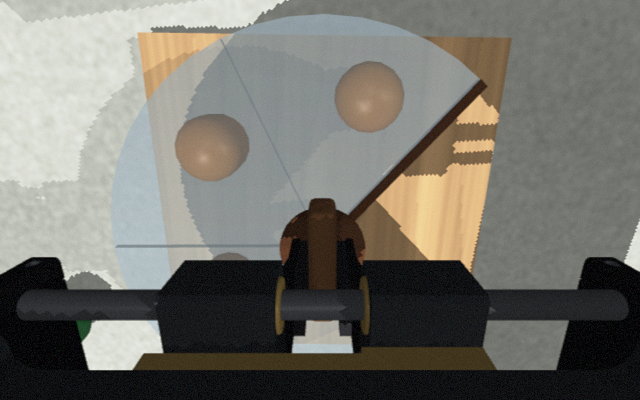

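{"op": "play_rows", "data": {"motion": [[[0,0,0],[0.5,0,0],0.05],[[0,0,0],[1,0,0],0.05],[[0,0,0],[1,0,0],0.05],[[0,0,0],[1,0,0],0.05]]}}

```text
time_s: 62.1
position: [0.5394, -0.1282, 0.0511]
tcp_rot: [[0.001, -0.701, -0.714], [0.0, -0.714, 0.701], [-1.0, -0.001, -0.0]]
force: [0.1, 2.1, 5.8]
opening: 0.155
```

```bash
python3 - <<'E'
from h import *
plan((.5397,-.1286,.049),-134.3)
print(bot.read_state()["moment"])
E
```

```text
t 62.1 pos [ 0.5394 -0.1282  0.0511] psi -134.5 j6 110.0 open 0.155 F [0.1 2.1 5.8]
SHIFT [ 2.1  0.1 -0.5] TURN [-0.2 -0.   0. ] rows>= 0.0
[0.51630924 0.1836146  0.04181103]
```

{"op": "play_rows", "data": {"motion": [[[0,0,0],[0,0,0],0.3],[[0,0,0],[0,0,0],0.45],[[0,0,0],[0,0,0],0.45],[[-10,0,0],[0,0,0],0.5],[[-35,0,0],[0,0,0],0.5],[[-70,0,0],[0,0,0],0.5],[[-110,0,0],[0,0,0],0.5],[[-150,0,0],[0,0,0],0.5]]}}

```text
time_s: 62.9
position: [0.5387, -0.1285, 0.2025]
tcp_rot: [[-0.0, -0.701, -0.713], [-0.0, -0.713, 0.701], [-1.0, 0.0, 0.0]]
force: [1.4, -0.4, -0.3]
opening: 0.506
```

```bash
python3 - <<'E'
from h import *
plan((.45,.25,.25),-134.3)
E
```

```text
t 62.9 pos [ 0.5387 -0.1285  0.2025] psi -134.5 j6 110.0 open 0.506 F [ 1.4 -0.4 -0.3]
SHIFT [ -47.5 -207.7  328.6] TURN [-0.2  0.  -0. ] rows>= 7.8
```

{"op": "play_rows", "data": {"motion": [[[-5,-15,24],[0,0,0],0.5],[[-12,-40,63],[0,0,0],0.5],[[-18,-66,104],[0,0,0],0.5],[[-24,-92,146],[0,0,0],0.5],[[-30,-118,187],[0,0,0],0.5],[[-36,-144,228],[0,0,0],0.5],[[-42,-170,268],[0,0,0],0.5],[[-47,-185,293],[0,0,0],0.5]]}}

```text
time_s: 63.7
position: [0.4587, 0.2117, 0.2487]
tcp_rot: [[0.001, -0.699, -0.715], [0.001, -0.715, 0.699], [-1.0, -0.001, -0.0]]
force: [0.8, -0.5, -0.1]
opening: 0.498
```

{"op": "play_rows", "data": {"motion": [[[0,-12,20],[0,0,0],0.5],[[0,-18,30],[0,0,0],0.5],[[0,-18,30],[0,0,0],0.5],[[0,-18,30],[0,0,0],0.5]]}}

```text
time_s: 64.1
position: [0.4513, 0.242, 0.2476]
tcp_rot: [[-0.0, -0.701, -0.713], [-0.001, -0.713, 0.701], [-1.0, 0.001, -0.001]]
force: [0.7, -0.5, 0.2]
opening: 0.497
```

```bash
python3 - <<'E'
from h import *
t=bot.capture("top");cv2.imwrite("pics/t43.png",t["img"]);crop(t["img"],315,105,200,190,4,"t43c",2)
s=bot.capture("side");crop(s["img"],100,80,340,240,2,"s43",1.3)
E
```

```text
(no output)
```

View pics/t43.png

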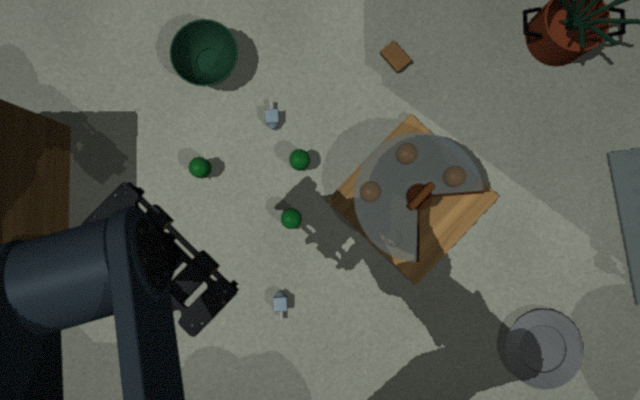

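View pics/t43c.png

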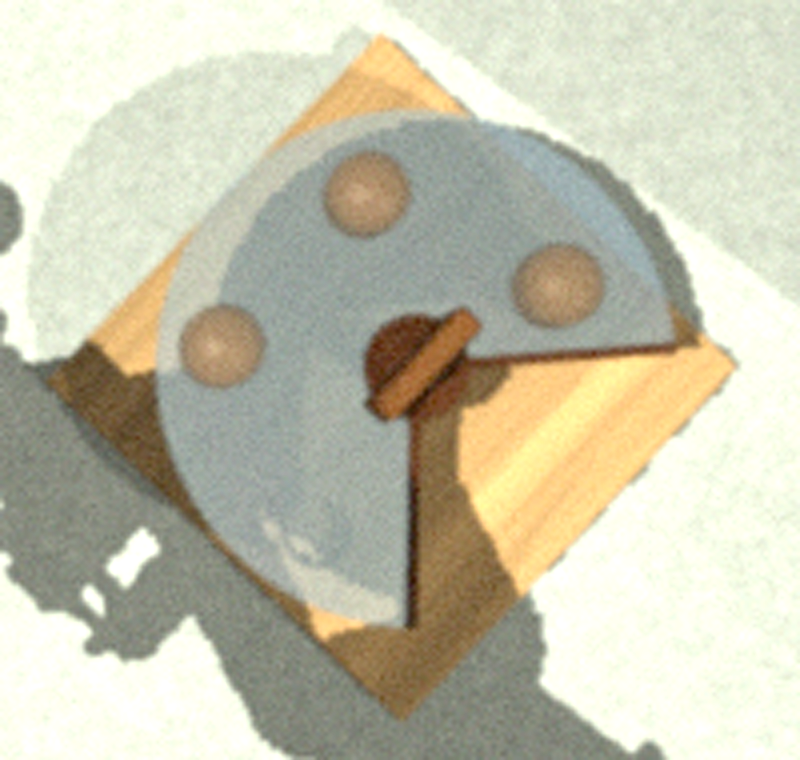

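View pics/s43.png

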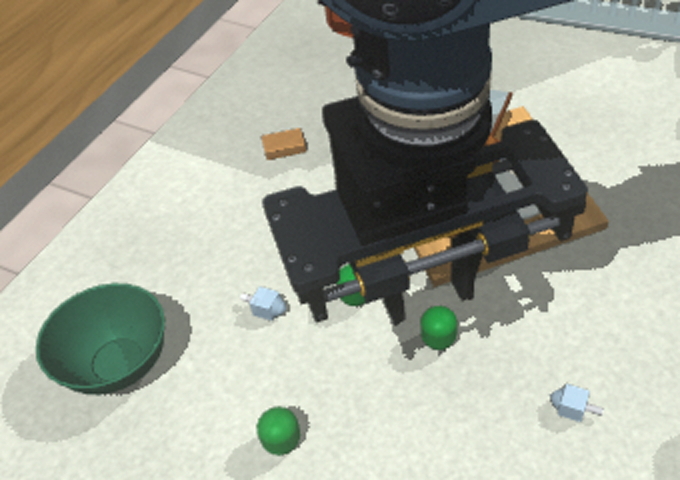

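```bash
python3 - <<'E'
from h import *
t=bot.capture("top")
f=lambda u:(315+(u[0]+.5)/4-.5,105+(u[1]+.5)/4-.5)
c=np.array([.5402,-.128])
A=[np.degrees(np.arctan2(*(onz(t,f(u),.074)[:2]-c)[::-1]))%360 for u in((672,347),(411,626))]
k=onz(t,f((372,410)),.102)-onz(t,f((468,318)),.102)
print(A,np.mean(A)-225.7, np.degrees(np.arctan2(k[1],k[0])))
for b in blobs(amber(t["img"]),30): print(b)
E
```

```text
[np.float64(273.96134862675626), np.float64(178.3007249345885)] 0.43103678067240025 133.07079721948313
(array([551.9,  36.4]), [527, 0, 54, 65, 1695])
(array([598.6,  15. ]), [591, 10, 18, 10, 38])
(array([601.4,  24.4]), [595, 23, 15, 5, 41])
(array([593.2,  35.8]), [586, 34, 15, 4, 36])
(array([590.2,  45.3]), [584, 41, 17, 11, 78])
(array([419.7, 197.4]), [407, 183, 33, 43, 491])
```

Cover within about 0.5° of the blank; all three lights are seated. Handing in.

```bash
python3 -c "
from rig import bot
print(bot.hand_in())"
```

```text
the job is handed in; nothing more can be done
None
```

I put all three amber lights that stood on the ledge into the keeper, in dimples 3, 2 and 1. I turned the cover by its knob before each one, then turned it back over the blank. I handed in at about 64 s.

- **Lights:** The last top view shows all three upright in their dimples, with no amber light left on the ledge. The side view at that moment was partly hidden by the arm, so it confirms only the bare ledge. Each light was lowered until it just touched, with about 5–6 N measured.
- **Cover:** Its opening measures about 0.4° from the blank. I did not feel the end stop.
- **Dreidels and green look-alikes:** They were left alone and are still where they were.
- **Knocked light:** One light was shifted a few centimetres partway through. I measured its position again before picking it up.

**Disagreements with the description:**
- **Fingertips:** They met the knob top with the TCP reading 35 mm below it, though the TCP is said to lie at the tips. I measured this by touching the knob lightly with closed fingers (21 N at most) and allowed for it afterwards.
- **Cameras:** The side camera differed from the other views by 3–5 mm, so I went by the top and wrist views, which the feel of the knob supported.

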